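# Load bead rods into the firing rack and lock its hold-down frame

### The arm

A 7-joint arm with a two-finger parallel gripper is mounted at the origin on a cart in front of the work surface, level with it; the furniture and walls round the work are solid. World frame = base frame: x ahead of the robot, y to its left, z up, the work surface at z = 0. Lengths are in mm, angles in rad, forces in N, time in s.
With the tool pointing down it reaches from about 400 to 875 mm from the base axis. Payload 4.4 kg.
Tool frame: the origin (TCP) lies at the very end of the fingers, on their centre line; the grasp point (between the pads) lies 19 mm behind it; z points along the fingers, y is the direction in which the jaws open and shut (so a half turn about z gives the same grasp; the last joint's range is limited). The gripper opens to 85 mm and grips with 20 to 120 N. Pads are 22 mm wide; open, the fingers measure 114 mm over their backs; the gripper's body (76 mm by 85 mm) begins 54 mm behind the grasp point. The pads swing forward as they close: fully open they stand 13 mm farther back than shut.
Start: joints at [1.097, 0.628, 0.038, 1.517, -0.027, 0.996, -0.02], TCP at [257.812, -596.7, 231.313] pointing down, gripper open.
Joint ranges: [-3.06, 3.06], [-0.37, 2.12], [-1.25, 1.32], [0.18, 2.47], [-1.1, 4.24], [0.23, 1.98], [-2.94, 2.94]. Speed limits (rad/s): [2.57, 2.57, 3.14, 3.14, 3.14, 3.14, 3.14].

### API

Orientations are given as [roll, pitch, yaw] about the fixed x, y, z axes, in that order (R = Rz(yaw) Ry(pitch) Rx(roll)).
In Python, from cell import ctrl gives the robot as it stands.
- The arm moves only by the shell command python3 -m crank 'ROWS' [OPENING]. ROWS is JSON, a list that holds one entry, the list of rows, each a list of 6 numbers: the shift along the tool's x, y, z in units of 30 mm (1.0 is 30 mm), then the turn, a rotation vector about the tool's x, y, z in units of 6 degrees (1.0 is 6 degrees). In form: [[[tx, ty, tz, rx, ry, rz], ...]]. A call has 1 to 12 rows; each row shifts and turns the pose as measured when the row begins, along the tool's axes as they then stand; what a row does not reach is not made up. A row lasts 1/12 s, in which the tool goes at most 41.7 mm and 7.16 degrees, less where a joint would pass 70% of its speed; a pose out of reach is approached as far as the arm can. A call is refused whole if a number of a shift passes 1 or a number of a turn 1, either way. A call with a gripper value outside its range is refused whole. OPENING is the gripper command: -1 is fully open, 1 is shut, values between are in proportion, set as the call begins (- or left out, the last holds). The fingers move at their own pace and stop on an object; the grip force is fixed at half the most. Time passes only in rows, so rows that do not move let the fingers close. It gives the time, the measured TCP pose, the force and the opening at its end, in the units of the state.
- ctrl.read_state(): the state, without advancing time (a new reading comes with each control period).
- ctrl.get_image(name): name is "scene" or "top"; returns a dict with "color" (480x640x3 uint8, red, green, blue), "depth" (480x640 float32, mm along the optical axis (not along the pixel's ray), 0 where there is no reading), "camera_matrix" (3x3 intrinsics, pixels), "R" (3x3) and "t" (3): a world point X has camera coordinates R X + t. Camera axes: x right, y down, z forward; pixel columns grow to the right and rows downward; lengths in mm; the calibration is good to about 2 mm. A picture is of the moment at which its call begins.
- ctrl.finish_job(): hands the job in, once; it reports no verdict.
Trained networks look in a picture, given as the dict that the camera call returned (one of the last four; its "shot" number tells which), for a name from the list of things; names that differ only in an ending like _2 or _b are one class to them, and where a whole thing is asked for, a point or a joint stands for the part that bears it (a point fixed in the world has none). Each returns a list of dicts, best first, with "conf" (0 to 1); they miss things now and then, are a little off and sometimes report something else, mostly with a low value. They report only what shows in the picture. A call takes as long as a camera call.
- ctrl.search_frame(query, picture): "extent" ([centre column, centre row, width, height] in pixels, round what is visible of it).
The state is a dict: "clock": time; "qpos": joint angles; "qd": joint speeds; "tau": joint torques, N m; "eef_pos": TCP position; "tool_rot": TCP orientation; "force": force on the tool from outside, world axes, zero at the start; "torque": the same for the moment, N m; "width": finger opening in mm.
Only numpy, scipy, OpenCV 4.12 (cv2) and the standard library are available. Lean on these libraries where they do the work, as an engineer would, in place of code of your own. Each camera call takes 0.05 s, during which the arm holds its last target. There are 200 camera calls.

### The job

Load the bead rods into the steel firing rack so that it can be carried to the kiln. Pull the spring collar up and turn it to release the hold-down frame, swing the frame right open, and lay every bead rod on the table across the rack, each in a pair of V-rests of its own; then swing the frame shut down into its catch, and pull the collar up and turn it back so that its lug locks the frame. Leave the mug, the cup and the tin where they are.

Things in the scene. Friction and masses are not known exactly. Their poses are not given: they have to be found in the camera images.
- rack: firing rack, steel, fixed. Origin on the table under the middle of the V-rests; y along its two rails, x across, z up. Rails at x = -65 and +65 mm, open between them down to the table; four pairs of V-rests at y = -75, -25, 25, 75 mm. Frame hinge at the +y end, catch fork and spring collar at the -y end. Apart from frame and collar no part is higher than 72 mm.
- rest_0 (a point): where the middle of a rod's axis lies in pair 0 of the V-rests (y = -75 mm): midway between the rails, 50 mm above the table; axes as the rack's, the rod along x with a bare end in each V. A V is 10 mm long, open upwards 45 degrees each side, 24 mm wide at its top edges, 58 mm above the table. Beads clear the Vs by 12 mm each way. Any rod may go in any pair.
- rest_1 (a point): the same for pair 1 of the V-rests (y = -25 mm); pairs are 50 mm apart
- rest_2 (a point): the same for pair 2 of the V-rests (y = 25 mm); pairs are 50 mm apart
- rest_3 (a point): the same for pair 3 of the V-rests (y = 75 mm); pairs are 50 mm apart
- hold_frame (a joint): angle of the hold-down frame, rad: 0 shut, its tongue in the catch fork, just above the rods; grows as it swings up and over to 2.0, where it stays leaning on its stop; below upright (1.57) it falls shut. 160 g. Two flat bars over the rails, joined by a round cross-bar 240 mm from the hinge axis; a tongue on that (at rack x = -45 mm) lies under the collar's lug when locked.
- frame_hinge (a point): middle of the frame's hinge axis, which runs along the rack's x: at rack x = 0, y = +125 mm, 64 mm above the table; axes as the rack's
- frame_handle (a point): point on the axis of the frame's round cross-bar (10 mm thick, along the rack's x from -69 to +69 mm), at x = +15 mm: take it here from above, fingers closing across the bar; the bar may turn between them as the frame swings. Shut, it is 64 mm above the table at rack y = -115 mm.
- collar_lift (a joint): how far the spring collar is pulled up, m: 0 home, up to 0.015. The spring takes 4.5 N to start and about 10 N fully up, and pushes it home when let go.
- collar_turn (a joint): turn of the spring collar about its upright axis, rad, counter-clockwise seen from above: 0 locked (lug points to the rack's +y, over the frame's tongue), 1.2 released (lug swung to the -x side). A tooth holds it at either end: it turns only while lifted over 9 mm (hold near 14), and drops home only within about 0.1 rad of an end. Lock it only after the frame is shut.
- collar_grip (a point): point on the axis of the spring collar at the height to grip: 10 mm below its flat top, 94 mm above the table when home. Upright knurled steel cylinder 28 mm across, smooth to 19 mm below this point, where a lug reaches 35 mm from the axis. Axis at rack x = -45, y = -165 mm. Lifts and turns with the collar (z up, y along the lug).
- rod_0: bead rod (the rods are alike; some may be absent): steel rod 180 mm long, 6 mm thick, along its x; at the middle a square terracotta bead, 24 x 24 mm across and 26 mm long, and two round beads 19 mm thick on either side; beads reach 48 mm each way, the ends are bare. Origin: middle of its axis, 12 mm above the table as it lies. Which face of the bead is up does not matter. 70 to 120 g.
- rod_1: bead rod (the rods are alike; some may be absent): steel rod 180 mm long, 6 mm thick, along its x; at the middle a square terracotta bead, 24 x 24 mm across and 26 mm long, and two round beads 19 mm thick on either side; beads reach 48 mm each way, the ends are bare. Origin: middle of its axis, 12 mm above the table as it lies. Which face of the bead is up does not matter. 70 to 120 g.
- rod_2: bead rod (the rods are alike; some may be absent): steel rod 180 mm long, 6 mm thick, along its x; at the middle a square terracotta bead, 24 x 24 mm across and 26 mm long, and two round beads 19 mm thick on either side; beads reach 48 mm each way, the ends are bare. Origin: middle of its axis, 12 mm above the table as it lies. Which face of the bead is up does not matter. 70 to 120 g.
- rod_3: bead rod (the rods are alike; some may be absent): steel rod 180 mm long, 6 mm thick, along its x; at the middle a square terracotta bead, 24 x 24 mm across and 26 mm long, and two round beads 19 mm thick on either side; beads reach 48 mm each way, the ends are bare. Origin: middle of its axis, 12 mm above the table as it lies. Which face of the bead is up does not matter. 70 to 120 g.
- mug: bystander: pale blue enamel mug, 79 mm high, 85 mm wide, origin under its middle
- cup: bystander: bisque cup, 68 mm wide and 64 mm high, origin under its middle
- tin: bystander: flat green hinged tin, 75 x 110 x 22 mm, origin under its middle

How it is judged (in metres and radians):
On the way, in this order (a step that is already met when the one before it is completed fails the run):
1. the collar is pulled up (value of joint collar_lift above 0.009 m), for 0.1 s.
2. the collar is turned to released and let down home (value of joint collar_turn above 1 rad and value of joint collar_lift below 0.003 m), for 0.2 s.
3. the frame is swung right open (value of joint hold_frame above 1.6 rad), for 0.2 s.
4. every rod lies in a pair of V-rests, the frame still open (z of rod_0 in the frame of rack between 0.046 and 0.055 m and x of rod_0 in the frame of rack between -0.016 and 0.016 m and angle between the x axis of each of rod_0, rod_1, rod_2, rod_3 and the x axis of rack, either way round below 0.08 rad and linear speed of each of rod_0, rod_1, rod_2, rod_3 below 0.03 m/s and z of rod_1 in the frame of rack between 0.046 and 0.055 m and x of rod_1 in the frame of rack between -0.016 and 0.016 m and z of rod_2 in the frame of rack between 0.046 and 0.055 m and x of rod_2 in the frame of rack between -0.016 and 0.016 m and z of rod_3 in the frame of rack between 0.046 and 0.055 m and x of rod_3 in the frame of rack between -0.016 and 0.016 m and value of joint hold_frame above 1.3 rad), for 0.3 s.
5. the frame is shut in its catch over the rods, the collar still released (z of rod_0 in the frame of rack between 0.046 and 0.055 m and x of rod_0 in the frame of rack between -0.016 and 0.016 m and angle between the x axis of each of rod_0, rod_1, rod_2, rod_3 and the x axis of rack, either way round below 0.08 rad and linear speed of each of rod_0, rod_1, rod_2, rod_3 below 0.03 m/s and z of rod_1 in the frame of rack between 0.046 and 0.055 m and x of rod_1 in the frame of rack between -0.016 and 0.016 m and z of rod_2 in the frame of rack between 0.046 and 0.055 m and x of rod_2 in the frame of rack between -0.016 and 0.016 m and z of rod_3 in the frame of rack between 0.046 and 0.055 m and x of rod_3 in the frame of rack between -0.016 and 0.016 m and value of joint hold_frame below 0.05 rad and value of joint collar_turn above 1 rad), for 0.2 s.
6. the collar is pulled up again (value of joint collar_lift above 0.009 m and value of joint hold_frame below 0.05 rad), for 0.1 s.
7. the collar is turned to locked and let down home (value of joint collar_turn below 0.2 rad and value of joint collar_lift below 0.003 m and value of joint hold_frame below 0.05 rad), for 0.2 s.
At the end, for the whole second after the job is handed in: Every rod present rests in V-rests (axis 46 to 55 mm above the table, middle within 16 mm of midway between the rails, within 0.08 rad of the rack's x, at rest), the frame is shut (below 0.05 rad), the collar is turned to locked (below 0.2 rad) and home (lifted under 3 mm) (all of step 7 and z of rod_0 in the frame of rack between 0.046 and 0.055 m and x of rod_0 in the frame of rack between -0.016 and 0.016 m and angle between the x axis of each of rod_0, rod_1, rod_2, rod_3 and the x axis of rack, either way round below 0.08 rad and linear speed of each of rod_0, rod_1, rod_2, rod_3 below 0.03 m/s and z of rod_1 in the frame of rack between 0.046 and 0.055 m and x of rod_1 in the frame of rack between -0.016 and 0.016 m and z of rod_2 in the frame of rack between 0.046 and 0.055 m and x of rod_2 in the frame of rack between -0.016 and 0.016 m and z of rod_3 in the frame of rack between 0.046 and 0.055 m and x of rod_3 in the frame of rack between -0.016 and 0.016 m); the robot touches nothing.
It fails at once if the mug is pushed more than 4 cm (distance of mug from where it was at the start of the episode above 0.04 m).
It fails at once if the cup is pushed more than 4 cm (distance of cup from where it was at the start of the episode above 0.04 m).
It fails at once if the tin is pushed more than 4 cm (distance of tin from where it was at the start of the episode above 0.04 m).
Of rod_0, rod_1, rod_2, rod_3 only 2 to 4 are there at a start; the rules pass over those that are not, and their reading is None.
At some moment in a run one of rod_0, rod_1, rod_2, rod_3 may be knocked a few centimetres aside while the robot is not near it.
Once in a run the grip may slacken for a moment while it holds something.
It also fails if it takes over 210 s, if anything falls off the work surface, if the arm or the gripper's body presses on something with over 40 N, if the wrist force passes 120 N, or if a joint passes its speed limit or range.

## Working session

There is one attempt and no reset: what is moved stays moved. The work goes in short steps, Python scripts to look and compute and a shell command to move; the robot and the scene stay as the last step left them, time stands still between calls to the robot, and variables do not carry over. Pictures are saved under pics/ and viewed, about 12 in all and at most 16, crops included, and the job is handed in when it is done.

```bash
ls; mkdir -p pics
cat > h.py <<'E'
import numpy as np, cv2
from cell import ctrl
from scipy.spatial.transform import Rotation as Rn
def shot(n,fn=None):
    p=ctrl.get_image(n)
    if fn: cv2.imwrite('pics/'+fn,cv2.cvtColor(p['color'],cv2.COLOR_RGB2BGR))
    return p
def world(p,u,v,d=None):
    K=np.array(p['camera_matrix']);R=np.array(p['R']);t=np.array(p['t'])
    if d is None: d=p['depth'][int(v),int(u)]
    c=np.array([(u-K[0,2])/K[0,0]*d,(v-K[1,2])/K[1,1]*d,d]);return R.T@(c-t)
def cloud(p):
    K=np.array(p['camera_matrix']);R=np.array(p['R']);t=np.array(p['t']);d=p['depth']
    v,u=np.mgrid[:480,:640];c=np.stack([(u-K[0,2])/K[0,0]*d,(v-K[1,2])/K[1,1]*d,d],-1)
    return (c-t)@R
def proj(p,X):
    K=np.array(p['camera_matrix']);c=np.array(p['R'])@np.array(X)+p['t'];c=K@c;return c[:2]/c[2]
E
python3 - <<'E'
from h import *
s=ctrl.read_state();print(s)
for n in ('top','scene'):
    p=shot(n,n+'0.png');print(n,p['shot'],p['camera_matrix'],p['R'],p['t'])
    for q in ['rack','hold_frame','collar_grip','frame_handle','rod_0','mug','cup','tin']:
        for r in ctrl.search_frame(q,p)[:5]:
            e=r['extent'];print(q,round(r['conf'],2),np.round(e),np.round(world(p,min(e[0],639),min(e[1],479))))
E
```

```text
pics
{'clock': 0.0, 'qpos': array([ 1.09720848,  0.62937155,  0.03839999,  1.51837267, -0.02699442,
        0.99629526, -0.02001793]), 'qd': array([-0.0001324 , -0.00017659,  0.00065852,  0.00012289, -0.00065093,
       -0.00154398,  0.00022658]), 'tau': array([-1.04513001e-03, -5.63409984e+01,  1.22523744e+00, -1.93453288e+01,
        1.07661783e-02,  1.04225779e-02, -1.66545271e-05]), 'eef_pos': array([ 257.57418782, -596.10132094,  230.37035849]), 'tool_rot': array([-3.13966253e+00,  6.98389570e-06,  4.07806797e-01]), 'force': array([ 0.06251605, -0.41018909,  0.44684431]), 'torque': array([ 0.06726536, -0.03631609,  0.00882025]), 'width': 85.36981937405079}
top 1 [[482.57842813   0.         325.46947492]
 [  0.         482.57842813 238.85972019]
 [  0.           0.           1.        ]] [[-1.51444959e-02 -9.99885049e-01 -7.29506008e-04]
 [-9.90781856e-01  1.51048358e-02 -1.34622276e-01]
 [ 1.34617820e-01 -1.31600519e-03 -9.90896721e-01]] [   6.69229378  586.97686405 1171.47880046]
rack 0.85 [302. 260. 133.  81.] [538.  59.  -0.]
rack 0.4 [356. 289.  25.  16.] [460. -71. 103.]
ho
[... 1004 characters left out ...]
  17.] [458. -63.  86.]
hold_frame 0.15 [285. 246.  27.  35.] [721.  19.  75.]
collar_grip 0.53 [377. 253.  12.  15.] [457. -60.  89.]
collar_grip 0.3 [331. 290. 110. 100.] [547.  53.  -1.]
frame_handle 0.8 [327. 284.  95.  74.] [566.  41.   3.]
frame_handle 0.62 [355. 233.  17.  14.] [ 601. -214.   11.]
rod_0 0.57 [332. 291. 106.  96.] [538.  58.   0.]
rod_0 0.48 [354. 230.  14.  14.] [ 604. -215.   21.]
rod_0 0.42 [378. 253.  15.  18.] [453. -64.  88.]
mug 0.89 [284. 246.  30.  35.] [727.  16.  69.]
mug 0.72 [332. 291. 105.  96.] [539.  59.   4.]
cup 0.73 [316. 214.  22.  25.] [ 737. -193.   57.]
cup 0.37 [333. 291. 107.  97.] [537.  57.   0.]
tin 0.7 [292. 395.  54.  47.] [445. 422.  21.]
```

Run:
```python
import cv2
a=cv2.imread('pics/top0.png')[130:350,120:570];cv2.imwrite('pics/top0c.png',cv2.resize(a,None,fx=1.77,fy=1.77,interpolation=3))
a=cv2.imread('pics/scene0.png')[160:430,200:560];cv2.imwrite('pics/scene0c.png',cv2.resize(a,None,fx=2.2,fy=2.2,interpolation=3))
```

```text
(no output)
```

View pics/top0c.png

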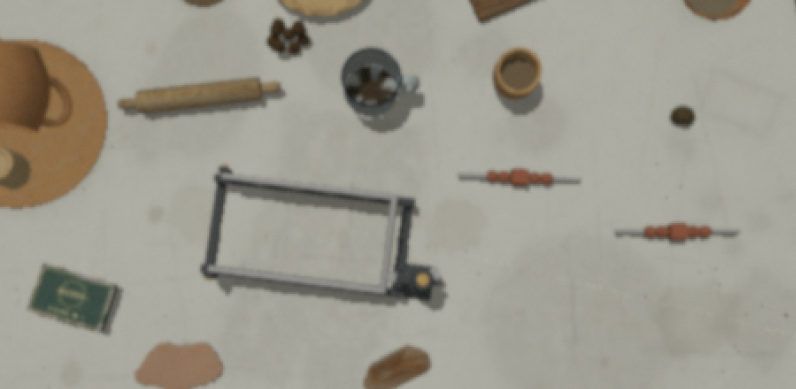

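View pics/scene0c.png

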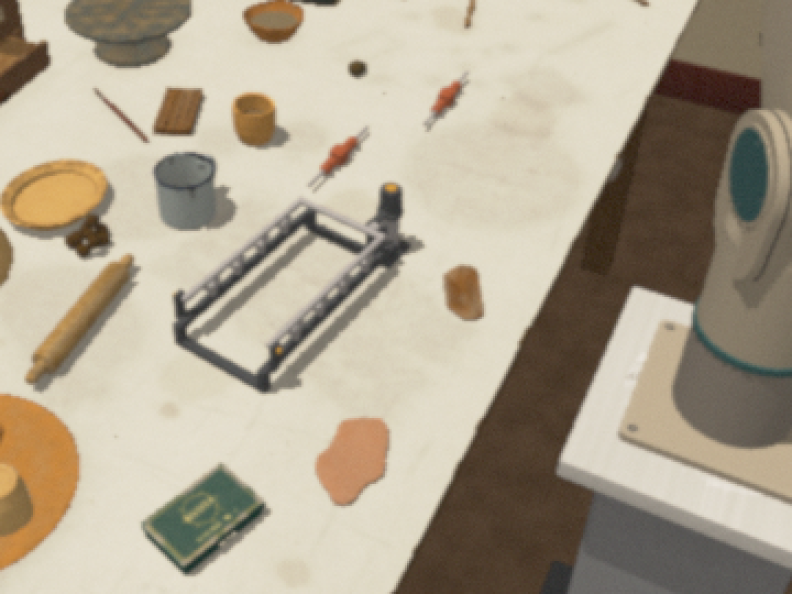

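The pictures show two rods (crop pixels 520,178 and 677,232 in the top view). The rack's collar end is at 423,280, and the mug, cup and tin stand clear. Next I fit the rack and rod poses.

```bash
cat >> h.py <<'E'
def rods(p):
    c=p['color'].astype(int);r,g,b=c[...,0],c[...,1],c[...,2]
    m=((r-g>45)&(r-b>45)&(r>90)).astype(np.uint8)
    n,l,st,ce=cv2.connectedComponentsWithStats(cv2.morphologyEx(m,cv2.MORPH_CLOSE,np.ones((3,3))))
    W=cloud(p);out=[]
    for i in range(1,n):
        if st[i,4]<60 or st[i,4]>600: continue
        P=W[(l==i)&(p['depth']>0)];P=P[P[:,2]<200]
        if len(P)<20: continue
        mid=(np.percentile(P,3,0)+np.percentile(P,97,0))/2
        ev,V=np.linalg.eigh(np.cov(P[:,:2].T));d=V[:,1]
        out.append((st[i].tolist(),np.round(P.mean(0)),np.round(mid),round(float(np.degrees(np.arctan2(d[1],d[0]))),1),np.round(2*np.sqrt(ev*3))))
    return out
E
python3 - <<'E'
from h import *
from scipy.optimize import least_squares
for n in('top','scene'):
    p=shot(n)
    print(n);[print(o) for o in rods(p)]
    W=cloud(p)[p['depth']>0]
    m=(W[:,2]>58)&(W[:,2]<76)&(W[:,0]>430)&(W[:,0]<660)&(W[:,1]>-75)&(W[:,1]<230)
    P=W[m]
    def loc(q,P):
        c,s=np.cos(q[2]),np.sin(q[2]);d=P[:,:2]-q[:2];return np.c_[c*d[:,0]+s*d[:,1],-s*d[:,0]+c*d[:,1]]
    def f(q):
        L=loc(q,P);x,y=L.T
        yb=np.clip(y,-115,130)
        d1=np.hypot(np.abs(x)-65,y-yb); d2=np.hypot(x-np.clip(x,-69,69),y+115)
        return np.minimum(d1,d2)
    best=min((least_squares(f,[545+dx,70+dy,a],loss='soft_l1',f_scale=3) for dx in(-15,0,15) for dy in(-20,0,20) for a in(-.1,-.05,0,.05)),key=lambda r:r.cost)
    q=best.x;print('rack',q,best.cost,len(P),np.median(f(q)))
    C=W[(W[:,2]>96)&(W[:,2]<115)&(np.hypot(W[:,0]-455,W[:,1]+66)<40)]
    c,s=np.cos(q[2]),np.sin(q[2]);R=np.array([[c,-s],[s,c]])
    print('collar top',C.mean(0),len(C),'pred',q[:2]+R@[-45,-165],'handle',q[:2]+R@[15,-115],'hinge',q[:2]+R@[0,125])
E
```

```text
top
([409, 227, 22, 6, 77], array([ 609., -236.,   24.]), array([ 609., -242.,   23.]), 88.1, array([13., 52.]))
([499, 258, 21, 6, 81], array([ 527., -461.,   23.]), array([ 527., -466.,   23.]), 90.8, array([13., 51.]))
rack [ 5.29863650e+02  7.63504041e+01 -1.34049705e-01] 9351.658004535417 1056 2.50251040726517
collar top [462.5629454  -77.47539198 104.68528242] 120 pred [463.21533524 -81.15515823] handle [529.35949238 -39.62263511] hinge [546.56972499 200.22900214]
scene
([314, 160, 23, 9, 92], array([ 898., -555.,   36.]), array([ 894., -549.,   36.]), -163.9, array([36., 94.]))
([397, 197, 12, 14, 75], array([ 525., -442.,   20.]), array([ 526., -445.,   21.]), 90.1, array([18., 83.]))
([346, 222, 16, 16, 101], array([ 608., -220.,   20.]), array([ 609., -223.,   20.]), 86.3, array([18., 84.]))
([41, 290, 29, 19, 392], array([1112.,  504.,   94.]), array([1103.,  505.,   91.]), -164.9, array([27., 72.]))
rack [ 5.28691158e+02  8.06427092e+01 -1.34269766e-01] 8677.357734484227 776 2.6248867722390514
collar top [460.94017157 -71.16226624 103.47357475] 67 pred [462.00818369 -76.84818255] handle [528.16147893 -35.33021622] hinge [545.42449325 204.51762792]
```

```bash
sed -i "s/m=((r-g>45).*/m=((r-g>25)\&(r-b>30)\&(r>1.5*g)).astype(np.uint8)/" h.py
cat >> h.py <<'E'
def rods2(p):
    "rod line from all pixels standing 4-30 mm over the table near the red patch"
    W=cloud(p);res=[]
    for o in rods(p):
        x,y=o[1][:2]
        m=(np.hypot(W[...,0]-x,W[...,1]-y)<125)&(p['color'].astype(int).max(2)<135)&(W[...,2]<45)&(W[...,2]>-8)
        n,l,st,ce=cv2.connectedComponentsWithStats(cv2.dilate(m.astype(np.uint8),np.ones((2,2))))
        sx,sy=o[0][0]+o[0][2]//2,o[0][1]+o[0][3]//2
        res.append((o,))
    return res
E
python3 - <<'E'
from h import *
for n in('top','scene'):
    p=shot(n);print(n);[print(o) for o in rods(p)]
    if n=='top':
        print(p['color'][231,392:440].tolist())
        a=cv2.cvtColor(p['color'],cv2.COLOR_RGB2BGR)[205:285,370:550];cv2.imwrite('pics/rodc.png',cv2.resize(a,None,fx=4.4,fy=4.4,interpolation=0))
E
```

```text
top
([396, 227, 35, 7, 155], array([ 609., -226.,   22.]), array([ 608., -226.,   22.]), 86.7, array([13., 81.]))
([485, 257, 36, 8, 168], array([ 527., -450.,   22.]), array([ 526., -450.,   22.]), 89.5, array([14., 81.]))
[[108, 108, 101], [107, 105, 99], [105, 97, 91], [105, 85, 75], [105, 72, 58], [109, 71, 57], [107, 69, 53], [105, 68, 54], [101, 71, 57], [98, 69, 57], [104, 68, 55], [108, 68, 52], [111, 68, 53], [110, 70, 54], [106, 68, 53], [99, 64, 50], [100, 62, 48], [114, 68, 49], [125, 75, 55], [131, 80, 61], [131, 78, 59], [131, 81, 61], [131, 79, 59], [132, 82, 61], [131, 81, 60], [129, 79, 61], [120, 74, 55], [114, 73, 55], [114, 70, 51], [121, 74, 55], [122, 75, 56], [115, 69, 51], [109, 67, 49], [108, 67, 51], [115, 70, 51], [121, 74, 55], [122, 74, 55], [122, 75, 56], [118, 74, 58], [115, 80, 70], [115, 100, 92], [121, 117, 112], [124, 123, 118], [128, 128, 122], [128, 127, 122], [129, 127, 123], [130, 130, 124], [130, 129, 124]]
scene
([0, 85, 23, 41, 107], array([2328., -212.,  141.]), array([2329., -213.,  132.]), 148.2, array([12., 26.]))
([499, 188, 46, 22, 561], array([  244., -1884.,  -676.]), array([  243., -1884.,  -680.]), -179.7, array([ 40., 252.]))
([397, 198, 12, 13, 69], array([ 524., -443.,   20.]), array([ 524., -445.,   20.]), 88.7, array([17., 77.]))
([50, 206, 59, 36, 102], array([2446., -353., -632.]), array([2444., -357., -633.]), 89.7, array([ 29., 402.]))
([607, 211, 33, 24, 380], array([ -332., -1882.,  -671.]), array([ -325., -1883.,  -678.]), -179.5, array([ 35., 151.]))
([347, 223, 15, 15, 91], array([ 606., -218.,   20.]), array([ 607., -220.,   20.]), 86.8, array([16., 80.]))
```

View pics/rodc.png

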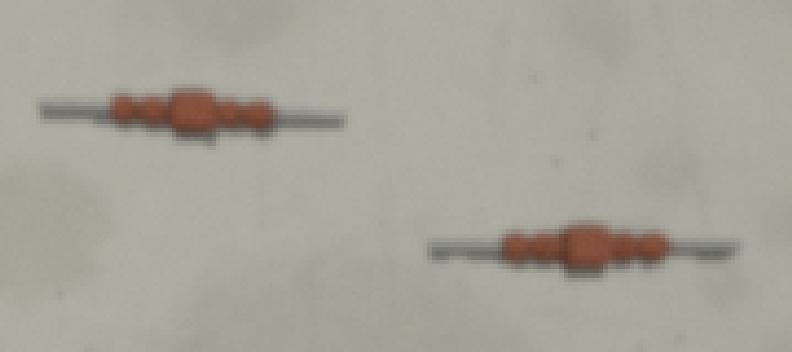

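Two rods: A is about (608,-223) and B about (525,-447), both along world y. The rack is about (529,78.5) with yaw -0.134. I'm writing a planning helper and heading for the collar.

```bash
cat >> h.py <<'E'
Q=np.array([529.3,78.5,-0.134])
def rk(x,y,z=0):
    c,s=np.cos(Q[2]),np.sin(Q[2]);return np.array([Q[0]+c*x-s*y,Q[1]+s*x+c*y,z])
def plan(T,yaw=None):
    "whole shift (units of 30 mm) and turn (units of 6 deg), tool axes as they stand; rv = turn to point down at yaw"
    s=ctrl.read_state();R=Rn.from_euler('xyz',s['tool_rot'])
    d=R.inv().apply(np.array(T)-s['eef_pos'])/30
    y=s['tool_rot'][2] if yaw is None else np.radians(yaw)
    rv=(R.inv()*Rn.from_euler('xyz',[np.pi,0,y])).as_rotvec(degrees=True)/6
    print('at',np.round(s['eef_pos'],1),'rpy',np.round(np.degrees(s['tool_rot']),1),'F',np.round(s['force'],1),'w',round(s['width'],1),'t',round(s['clock'],1))
    print('shift',np.round(d,2),'turn',np.round(rv,2),'rows',round(max(np.linalg.norm(d),np.abs(rv).max()),1))
E
python3 -m crank '[[[0,0,0,0,0,-0.95],[0,0,0,0,0,-0.95],[0,0,0,0,0,-0.95],[0,0,0,0,0,-0.95]]]' -1
python3 -c "
from h import *
print(rk(-45,-165),ctrl.read_state()['qpos'])
plan([*rk(-45,-165)[:2],150],46)"
```

```text
clock: 1.43
eef_pos: [258.1, -596.6, 231.3]
tool_rot: [-3.141, 0.001, 0.821]
force: [0.0, -0.6, -0.2]
width: 85.2
[462.65951431 -79.00887488   0.        ] [ 1.16240461  0.62854202 -0.07403577  1.51515249  0.05278248  0.99981888
  0.32461   ]
at [ 258.1 -596.6  231.3] rpy [-180.     0.    47.1] F [ 0.  -0.6 -0.2] w 85.2 t 1.4
shift [17.28 -6.76  2.7 ] turn [-0.    0.01  0.18] rows 18.7
```

```bash
python3 -m crank '[[[0.92,-0.36,0.14,0,0,0],[0.92,-0.36,0.14,0,0,0],[0.92,-0.36,0.14,0,0,0],[0.92,-0.36,0.14,0,0,0],[0.92,-0.36,0.14,0,0,0],[0.92,-0.36,0.14,0,0,0],[0.92,-0.36,0.14,0,0,0],[0.92,-0.36,0.14,0,0,0],[0.92,-0.36,0.14,0,0,0],[0.92,-0.36,0.14,0,0,0],[0.92,-0.36,0.14,0,0,0],[0.92,-0.36,0.14,0,0,0]]]'
python3 -c "
from h import *
plan([*rk(-45,-165)[:2],140],46)"
```

```text
clock: 2.43
eef_pos: [389.6, -263.2, 178.1]
tool_rot: [3.131, 0.007, 0.809]
force: [0.8, -0.4, -0.7]
width: 85.1
at [ 389.6 -263.2  178.1] rpy [179.4   0.4  46.4] F [ 0.8 -0.4 -0.7] w 85.1 t 2.4
shift [ 6.13 -2.49  1.2 ] turn [0.1  0.07 0.06] rows 6.7
```

```bash
python3 -m crank '[[[0.9,-0.36,0.17,0,0,0],[0.9,-0.36,0.17,0,0,0],[0.9,-0.36,0.17,0,0,0],[0.9,-0.36,0.17,0,0,0],[0.9,-0.36,0.17,0,0,0],[0.9,-0.36,0.17,0.1,0,0],[0.5,-0.3,0.17,0,0,0],[0,0,0,0,0,0]]]'
python3 - <<'E'
from h import *
plan([*rk(-45,-165)[:2],140],46)
import cv2
p=shot('scene','s1.png');c=proj(p,[*rk(-45,-165)[:2],104]);print(c)
q=shot('top','t1.png');c2=proj(q,[*rk(-45,-165)[:2],104]);print(c2)
def cut(f,c):
    a=cv2.imread('pics/'+f);a=cv2.resize(a[int(c[1])-50:int(c[1])+50,int(c[0])-60:int(c[0])+60],(396,330),interpolation=2);cv2.circle(a,(198,165),3,(0,0,255),1);return a
cv2.imwrite('pics/c1.png',np.hstack([cut('s1.png',c),cut('t1.png',c2)]))
E
```

```text
clock: 3.1
eef_pos: [465.5, -69.1, 140.2]
tool_rot: [3.137, 0.001, 0.818]
force: [-0.0, 0.9, -0.3]
width: 85.9
at [465.5 -69.1 140.2] rpy [1.797e+02 1.000e-01 4.690e+01] F [-0.   0.9 -0.3] w 85.9 t 3.1
shift [-0.31  0.15  0.01] turn [0.04 0.01 0.15] rows 0.3
[377.62565299 244.67179984]
[359.01638173 287.24853619]
```

View pics/c1.png

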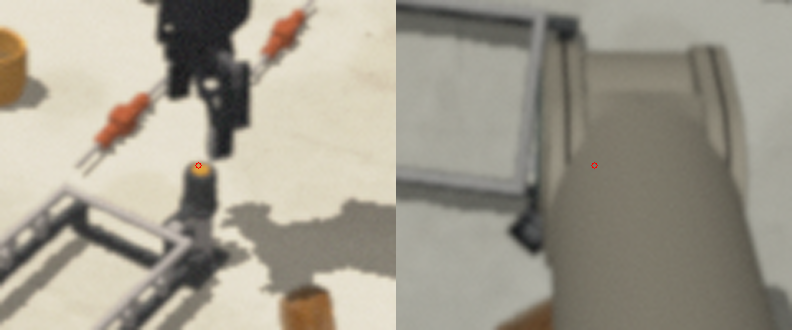

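The predicted collar top lands on the collar in both views (scene marker on the gold cap, top 359,288). I'll align, descend and grip.

```bash
python3 -m crank '[[[-0.31,0.15,0.3,0,0,0],[0,0,0,0,0,0]]]'
python3 -c "
from h import *
plan([*rk(-45,-165)[:2],80],46)"
```

```text
clock: 3.37
eef_pos: [461.7, -85.6, 132.5]
tool_rot: [3.133, 0.003, 0.812]
force: [-0.9, -0.3, 0.5]
width: 85.5
at [461.7 -85.6 132.5] rpy [179.5   0.2  46.5] F [-0.9 -0.3  0.5] w 85.5 t 3.4
shift [ 0.19 -0.14  1.75] turn [0.08 0.03 0.09] rows 1.8
```

```bash
python3 -m crank '[[[0.19,-0.14,0.4,0,0,0],[0,0,0.4,0,0,0],[0,0,0.4,0,0,0],[0,0,0.3,0,0,0],[0,0,0,0,0,0],[0,0,0,0,0,0]]]'
python3 -c "
from h import *
plan([*rk(-45,-165)[:2],80],46)"
```

```text
clock: 3.87
eef_pos: [463.2, -87.9, 89.1]
tool_rot: [3.127, 0.003, 0.796]
force: [0.0, -0.2, -0.3]
width: 85.4
at [463.2 -87.9  89.1] rpy [179.1   0.2  45.6] F [ 0.  -0.2 -0.3] w 85.4 t 3.9
shift [ 0.2  -0.23  0.3 ] turn [ 0.14  0.03 -0.07] rows 0.4
```

```bash
python3 -m crank '[[[0.2,-0.23,0.3,0.14,0,0],[0,0,0,0,0,0]]]'
python3 -c "
from h import *
plan([*rk(-45,-165)[:2],80],46)"
```

```text
clock: 4.03
eef_pos: [463.0, -79.3, 80.5]
tool_rot: [3.141, 0.002, 0.793]
force: [-0.9, 1.1, 0.5]
width: 85.2
at [463.  -79.3  80.5] rpy [1.80e+02 1.00e-01 4.54e+01] F [-0.9  1.1  0.5] w 85.2 t 4.0
shift [-0.   -0.02  0.02] turn [ 0.01  0.02 -0.09] rows 0.1
```

```bash
python3 -m crank '[[[0,0,0,0,0,0],[0,0,0,0,0,0],[0,0,0,0,0,0],[0,0,0,0,0,0],[0,0,0,0,0,0],[0,0,0,0,0,0],[0,0,0,0,0,0],[0,0,0,0,0,0],[0,0,0,0,0,0]]]' 1
python3 -c "
from h import *
plan([*rk(-45,-165)[:2],94],46)"
```

```text
clock: 4.78
eef_pos: [462.1, -77.3, 81.7]
tool_rot: [-3.14, 0.002, 0.795]
force: [-0.9, 0.5, -0.1]
width: 26.0
at [462.1 -77.3  81.7] rpy [-1.799e+02  1.000e-01  4.560e+01] F [-0.9  0.5 -0.1] w 26.0 t 4.8
shift [-0.03  0.05 -0.41] turn [-0.01  0.02 -0.07] rows 0.4
```

Gripped, with little side force. I'll lift.

```bash
python3 -m crank '[[[0,0,-0.2,0,0,0],[0,0,-0.2,0,0,0],[0,0,-0.1,0,0,0],[0,0,0,0,0,0]]]'
python3 -c "
from h import *
plan([*rk(-45,-165)[:2],95.5],115)"
```

```text
clock: 5.12
eef_pos: [462.1, -77.4, 96.6]
tool_rot: [-3.139, 0.002, 0.795]
force: [1.2, -0.1, -9.5]
width: 26.1
at [462.1 -77.4  96.6] rpy [-1.799e+02  1.000e-01  4.560e+01] F [ 1.2 -0.1 -9.5] w 26.1 t 5.1
shift [-0.02  0.05  0.04] turn [-3.000e-02  1.000e-02 -1.157e+01] rows 11.6
```

```bash
python3 -m crank '[[[0,0,0,0,0,-0.9],[0,0,0,0,0,-0.9],[0,0,0,0,0,-0.9],[0,0,0,0,0,-0.9],[0,0,0,0,0,-0.9],[0,0,0,0,0,-0.9]]]'
python3 -c "
from h import *
plan([462.1,-77.4,95.5],114.6);print(ctrl.read_state()['torque'])"
```

```text
clock: 5.62
eef_pos: [463.2, -77.7, 96.2]
tool_rot: [-3.141, 0.001, 1.385]
force: [1.5, 0.8, -9.5]
width: 26.3
at [463.2 -77.7  96.2] rpy [-1.80e+02  1.00e-01  7.93e+01] F [ 1.5  0.8 -9.5] w 26.3 t 5.6
shift [ 0.   -0.04  0.02] turn [-0.01  0.01 -5.88] rows 5.9
[ 0.01519389 -0.51973117 -0.04896746]
```

```bash
python3 -m crank '[[[0,0,0,0,0,-0.9],[0,0,0,0,0,-0.9],[0,0,0,0,0,-0.9],[0,0,0,0,0,-0.9],[0,0,0,0,0,-0.9],[0,0,0,0,0,-0.8],[0,0,0,0,0,-0.5],[0,0,0,0,0,0]]]'
python3 -c "
from h import *
plan([462.1,-77.4,95.5],114.6);print(ctrl.read_state()['torque'])"
```

```text
clock: 6.28
eef_pos: [464.5, -77.3, 94.8]
tool_rot: [3.139, -0.001, 2.025]
force: [1.5, -0.0, -10.2]
width: 25.9
at [464.5 -77.3  94.8] rpy [179.9  -0.  116. ] F [  1.5  -0.  -10.2] w 25.9 t 6.3
shift [ 0.03 -0.07 -0.02] turn [ 0.02 -0.01  0.23] rows 0.2
[ 0.15885744 -0.538948   -0.22401723]
```

```bash
python3 -m crank '[[[0,0,0.2,0,0,0],[0,0,0.2,0,0,0],[0,0,0.06,0,0,0],[0,0,0,0,0,0]]]'
python3 -c "
from h import *
plan([462.1,-77.4,81.5],114.6)"
```

```text
clock: 6.62
eef_pos: [464.6, -77.3, 81.7]
tool_rot: [3.139, 0.001, 2.019]
force: [-1.7, 0.8, -0.3]
width: 25.7
at [464.6 -77.3  81.7] rpy [1.799e+02 1.000e-01 1.157e+02] F [-1.7  0.8 -0.3] w 25.7 t 6.6
shift [ 0.03 -0.08  0.01] turn [0.02 0.01 0.18] rows 0.2
```

```bash
sed -i 's/^Q=.*/Q=np.array([529.9,80.0,-0.134])/' h.py
python3 -m crank '[[[0,0,0,0,0,0],[0,0,0,0,0,0],[0,0,0,0,0,0],[0,0,0,0,0,0],[0,0,0,0,0,0]]]' -1
python3 -m crank '[[[0,0,-0.6,0,0,0],[0,0,-0.9,0,0,0],[0,0,-0.9,0,0,-0.9],[0,0,-0.3,0,0,-0.9],[0,0,0,0,0,-0.9],[0,0,0,0,0,-0.9],[0,0,0,0,0,-0.9],[0,0,0,0,0,-0.9],[0,0,0,0,0,-0.9],[0,0,0,0,0,-0.9],[0,0,0,0,0,-0.9],[0,0,0,0,0,-0.9]]]' 0.29
python3 - <<'E'
from h import *
plan([*rk(15,-115)[:2],130],172.3);print(ctrl.read_state()['qpos'])
p=shot('scene','s2.png');q=shot('top','t2.png')
for p in(p,q):
    W=cloud(p).reshape(-1,3);W=W[p['depth'].ravel()>0];d=W[:,:2]-Q[:2];c,s=np.cos(Q[2]),np.sin(Q[2])
    L=np.c_[c*d[:,0]+s*d[:,1],-s*d[:,0]+c*d[:,1]]
    for y in range(-175,-85,5):
        m=(np.abs(L[:,0]-15)<14)&(np.abs(L[:,1]-y)<2.5)&(W[:,2]<100);print(y,np.round(np.percentile(W[m,2],[10,50,90])) if m.sum() else None,end='; ')
    print()
E
```

```text
clock: 7.03
eef_pos: [464.9, -78.3, 82.4]
tool_rot: [3.14, 0.005, 2.018]
force: [0.0, 0.4, 0.4]
width: 84.3
clock: 8.03
eef_pos: [464.5, -80.0, 167.8]
tool_rot: [-3.134, 0.004, 3.002]
force: [-0.3, -0.6, -0.6]
width: 30.3
at [464.5 -80.  167.8] rpy [-179.6    0.3  172. ] F [-0.3 -0.6 -0.6] w 30.3 t 8.0
shift [-1.93  1.77  1.26] turn [-0.07  0.04 -0.05] rows 2.9
[ 0.61855799  0.56672433 -0.74742812  2.05972583  0.59089123  0.73295254
  0.92435116]
-175 [-5. -5. -5.]; -170 [-2. -0.  3.]; -165 [-0.  2.  4.]; -160 [-1.  3.  4.]; -155 [0. 2. 3.]; -150 [2. 2. 3.]; -145 [8. 8. 8.]; -140 [ 8. 10. 14.]; -135 [ 9. 11. 13.]; -130 [ 0.  8. 13.]; -125 [-2.  1. 11.]; -120 [-2.  1.  2.]; -115 [ 2. 66. 69.]; -110 [ 1. 65. 70.]; -105 [-2.  3. 36.]; -100 [-2.  0.  3.]; -95 [-1.  2.  4.]; -90 [-0.  2.  3.]; 
-175 None; -170 None; -165 None; -160 None; -155 None; -150 [0. 1. 2.]; -145 [ 5. 10. 13.]; -140 [ 8.  9. 11.]; -135 [ 9. 11. 13.]; -130 [-1.  2. 10.]; -125 [-2.  1.  3.]; -120 [65. 69. 71.]; -115 [66. 68. 71.]; -110 [-1.  2. 68.]; -105 [-2. -1.  3.]; -100 [-2.  0.  3.]; -95 [-3.  0.  3.]; -90 [-2.  0.  3.];
```

```bash
python3 -m crank '[[[-0.65,0.6,0.3,0,0,0],[-0.65,0.6,0.3,0,0,0],[-0.5,0.45,0.3,0,0,0],[0,0,0,0,0,0]]]' -0.1
python3 -c "
from h import *
plan([*rk(15,-115)[:2],47],172.3)"
```

```text
clock: 8.47
eef_pos: [526.3, -40.8, 139.3]
tool_rot: [-3.132, 0.004, 2.978]
force: [1.0, 2.0, -0.2]
width: 47.2
at [526.3 -40.8 139.3] rpy [-179.5    0.2  170.7] F [ 1.   2.  -0.2] w 47.2 t 8.5
shift [-0.06  0.21  3.07] turn [-0.09  0.04 -0.27] rows 3.1
```

```bash
python3 -m crank '[[[-0.06,0.21,0.5,0,0,-0.27],[0,0,0.5,0,0,0],[0,0,0.3,0,0,0]]]'
python3 -c "
from h import *
plan([*rk(15,-115)[:2],47],172.3)"
```

```text
clock: 8.72
eef_pos: [531.1, -34.6, 100.2]
tool_rot: [-3.132, 0.007, 3.001]
force: [-0.9, -0.3, -0.2]
width: 46.8
at [531.1 -34.6 100.2] rpy [-179.4    0.4  171.9] F [-0.9 -0.3 -0.2] w 46.8 t 8.7
shift [ 0.06 -0.04  1.77] turn [-0.09  0.07 -0.06] rows 1.8
```

```bash
python3 -m crank '[[[0,0,0.5,0,0,0],[0,0,0.5,0,0,0],[0,0,0.4,0,0,0],[0,0,0.2,0,0,0],[0,0,0,0,0,0]]]'
python3 -c "
from h import *
plan([*rk(15,-115)[:2],47],172.3)"
```

```text
clock: 9.13
eef_pos: [528.7, -37.4, 49.1]
tool_rot: [-3.129, 0.004, 2.99]
force: [-0.3, -0.6, -0.2]
width: 47.0
at [528.7 -37.4  49.1] rpy [-179.3    0.2  171.3] F [-0.3 -0.6 -0.2] w 47.0 t 9.1
shift [-0.01  0.05  0.07] turn [-0.12  0.03 -0.16] rows 0.2
```

```bash
python3 -m crank '[[[0,0,0,0,0,0],[0,0,0,0,0,0],[0,0,0,0,0,0],[0,0,0,0,0,0],[0,0,0,0,0,0],[0,0,0,0,0,0],[0,0,0,0,0,0],[0,0,0,0,0,0]]]' 1
python3 -c "
from h import *
plan([*rk(15,-115)[:2],47],172.3)"
```

```text
clock: 9.8
eef_pos: [529.3, -34.5, 52.1]
tool_rot: [-3.134, 0.007, 2.99]
force: [-0.6, 1.0, -2.1]
width: 7.6
at [529.3 -34.5  52.1] rpy [-179.5    0.4  171.3] F [-0.6  1.  -2.1] w 7.6 t 9.8
shift [-0.01 -0.05  0.17] turn [-0.08  0.06 -0.16] rows 0.2
```

Bar gripped (it reads 7.6, and the collar also read about 2 low). I'll swing the frame open along its arc.

```bash
cat >> h.py <<'E'
def arc(d=0.08,n=8):
    s=ctrl.read_state();q=s['eef_pos']-[*Q[:2],0];c,sn=np.cos(Q[2]),np.sin(Q[2])
    y=-sn*q[0]+c*q[1];z=s['eef_pos'][2]+12
    th=np.arctan2(z-64,125-y);r=np.hypot(z-64,125-y)
    print('theta %.3f r %.1f F'%(th,r),np.round(s['force'],1),'w %.1f t %.1f'%(s['width'],s['clock']))
    R=Rn.from_euler('xyz',s['tool_rot']);a=th
    cur=np.array([s['eef_pos'][0],s['eef_pos'][1],s['eef_pos'][2]]);rows=[]
    for k in range(n):
        a+=d;t=np.array([*rk(15,125-240*np.cos(a))[:2],52+240*np.sin(a)])
        rows.append(np.round(R.inv().apply(t-cur)/30,2).tolist());cur=t
    print(rows)
    rv=(R.inv()*Rn.from_euler('xyz',[np.pi,0,np.radians(172.3)])).as_rotvec(degrees=True)/6;print('turn',np.round(rv,2))
E
python3 -m crank '[[[0,0.02,-0.4,0,0,0],[0,0.04,-0.4,0,0,0],[0,0.06,-0.4,0,0,0],[0,0.08,-0.4,0,0,0],[0,0.1,-0.4,0,0,0]]]'
python3 -c "
from h import *
arc()"
```

```text
clock: 10.22
eef_pos: [530.5, -25.7, 116.2]
tool_rot: [-3.133, 0.006, 2.989]
force: [1.6, 2.0, -2.1]
width: 7.7
theta 0.273 r 238.5 F [ 1.6  2.  -2.1] w 7.7 t 10.2
[[-0.01, 0.14, -0.62], [0.0, 0.24, -0.59], [0.0, 0.29, -0.57], [0.0, 0.33, -0.55], [0.0, 0.37, -0.52], [0.0, 0.41, -0.49], [0.01, 0.45, -0.45], [0.01, 0.49, -0.42]]
turn [-0.09  0.05 -0.17]
```

```bash
python3 -m crank '[[[0,0.16,-0.62,0,0,0],[0,0.24,-0.59,0,0,0],[0,0.29,-0.57,0,0,0],[0,0.33,-0.55,0,0,0],[0,0.37,-0.52,0,0,0],[0,0.41,-0.49,0,0,0],[0,0.45,-0.45,0,0,0],[0,0.49,-0.42,0,0,0]]]'
python3 -c "
from h import *
arc()"
```

```text
clock: 10.88
eef_pos: [544.6, 75.0, 256.9]
tool_rot: [3.118, 0.017, 2.996]
force: [11.2, 13.2, -26.9]
width: 7.6
theta 1.013 r 241.6 F [ 11.2  13.2 -26.9] w 7.6 t 10.9
[[0.01, 0.59, -0.26], [0.0, 0.59, -0.26], [0.0, 0.6, -0.21], [0.0, 0.62, -0.16], [0.0, 0.63, -0.11], [0.01, 0.64, -0.06], [0.01, 0.64, -0.01], [0.01, 0.64, 0.04]]
turn [ 0.22  0.17 -0.1 ]
```

```bash
python3 -m crank '[[[0,0.62,-0.15,0.2,0.15,0],[0,0.58,-0.24,0,0,0],[0,0.58,-0.2,0,0,0],[0,0.6,-0.15,0,0,0],[0,0.6,-0.1,0,0,0]]]'
python3 -c "
from h import *
arc()"
```

```text
clock: 11.3
eef_pos: [556.8, 161.0, 292.6]
tool_rot: [-3.133, 0.008, 2.994]
force: [2.4, -0.5, -6.5]
width: 7.0
theta 1.401 r 244.0 F [ 2.4 -0.5 -6.5] w 7.0 t 11.3
[[0.04, 0.66, 0.04], [0.01, 0.64, -0.04], [0.01, 0.64, 0.01], [0.01, 0.64, 0.07], [0.01, 0.63, 0.12], [0.01, 0.62, 0.17], [0.01, 0.6, 0.21], [0.01, 0.58, 0.26]]
turn [-0.08  0.07 -0.13]
```

```bash
python3 -m crank '[[[0,0.62,0,0,0,0],[0,0.62,-0.02,0,0,0],[0,0.62,0.02,0,0,0],[0,0.62,0.07,0,0,0],[0,0.6,0.12,0,0,0]]]'
python3 -c "
from h import *
arc()"
```

```text
clock: 11.72
eef_pos: [569.4, 249.4, 292.2]
tool_rot: [-3.123, 0.01, 2.991]
force: [0.7, -1.1, -0.6]
width: 7.5
theta 1.769 r 244.9 F [ 0.7 -1.1 -0.6] w 7.5 t 11.7
[[0.06, 0.59, 0.3], [0.01, 0.61, 0.19], [0.01, 0.59, 0.24], [0.01, 0.57, 0.28], [0.01, 0.55, 0.33], [0.01, 0.52, 0.37], [0.01, 0.49, 0.41], [0.01, 0.46, 0.45]]
turn [-0.18  0.1  -0.16]
```

Now past upright. I'll go on to about 1.95 and let go.

```bash
python3 -m crank '[[[0,0.55,0.2,0,0,0],[0,0.55,0.2,0,0,0],[0,0.2,0.12,0,0,0],[0,0,0,0,0,0]]]'
python3 -c "
from h import *
arc()"
python3 -m crank '[[[0,0,0,0,0,0],[0,0,0,0,0,0],[0,0,0,0,0,0],[0,0,0,0,0,0],[0,0,0,0,0,0]]]' -1
python3 -m crank '[[[0,0,-0.6,0,0,0],[0,0,-0.8,0,0,0],[0,0,-0.6,0,0,0],[0,0,0,0,0,0]]]'
python3 - <<'E'
from h import *
s=ctrl.read_state();print(s['qpos'])
for n in('scene','top'):
    p=shot(n,n+'3.png');print(*rods(p),sep='\n')
E
```

```text
clock: 12.05
eef_pos: [575.2, 289.4, 280.4]
tool_rot: [-3.122, 0.014, 2.994]
force: [1.3, -1.9, -4.0]
width: 7.5
theta 1.941 r 245.0 F [ 1.3 -1.9 -4. ] w 7.5 t 12.1
[[0.08, 0.53, 0.4], [0.01, 0.57, 0.29], [0.01, 0.55, 0.33], [0.01, 0.52, 0.38], [0.01, 0.49, 0.42], [0.01, 0.45, 0.45], [0.01, 0.41, 0.49], [0.01, 0.37, 0.52]]
turn [-0.19  0.13 -0.13]
clock: 12.47
eef_pos: [573.7, 287.0, 283.3]
tool_rot: [-3.123, 0.012, 2.99]
force: [-0.1, -0.2, 0.0]
width: 67.2
clock: 12.8
eef_pos: [572.1, 286.1, 344.9]
tool_rot: [-3.121, 0.009, 2.989]
force: [-0.1, 1.7, 0.7]
width: 85.2
[-0.09208615  0.61746741 -0.78065089  1.36671628  0.45142852  1.34463032
  0.53280334]
([0, 84, 22, 39, 105], array([2328., -212.,  145.]), array([2327., -212.,  136.]), 150.8, array([12., 29.]))
([499, 188, 16, 17, 169], array([  335., -1882.,  -691.]), array([  332., -1882.,  -687.]), 172.9, array([34., 78.]))
([397, 198, 12, 13, 68], array([ 524., -442.,   20.]), array([ 525., -445.,   20.]), 89.2, array([17., 77.]))
([49, 206, 60, 36, 126], array([2446., -359., -633.]), array([2444., -361., -634.]), 90.5, array([ 27., 424.]))
([600, 210, 40, 25, 579], array([ -313., -1882.,  -678.]), array([ -307., -1882.,  -681.]), -179.6, array([ 36., 196.]))
([347, 223, 15, 15, 92], array([ 606., -219.,   20.]), array([ 607., -220.,   19.]), 87.2, array([17., 80.]))
([396, 227, 35, 7, 149], array([ 609., -227.,   22.]), array([ 609., -226.,   22.]), 86.7, array([13., 80.]))
([485, 257, 36, 8, 168], array([ 527., -449.,   22.]), array([ 526., -449.,   21.]), 89.3, array([14., 80.]))
```

View pics/scene3.png

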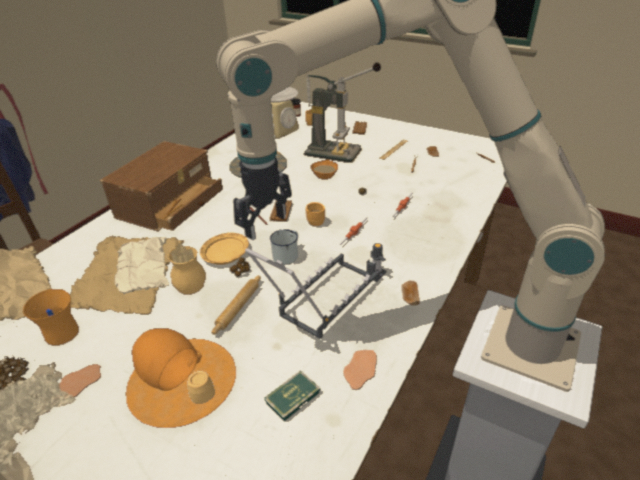

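The frame leans open (scene ~270,270) and the rods have not moved. Next is rod A.

```bash
python3 -m crank '[[[0,-0.95,0,0.2,0,0],[0,-0.95,0,0,0,0],[0,-0.95,0.1,0,0,0],[0,-0.95,0.2,0,0,0],[0,-0.95,0.2,0,0,0],[0,-0.95,0.2,0,0,0],[0,-0.95,0.2,0,0,0],[0,-0.95,0.2,0,0,0],[0,-0.95,0.2,0,0,0],[0,-0.95,0.2,0,0,0],[0,-0.95,0.2,0,0,0],[0,-0.95,0.2,0,0,0]]]'
python3 -m crank '[[[0,0,0,0,0,1],[0,0,0,0,0,1],[0,0,0,0,0,1],[0,0,0,0,0,1],[0,0,0,0,0,1],[0,0,0,0,0,1],[0,0,0,0,0,1],[0,0,0,0,0,1],[0,0,0,0,0,1],[0,0,0,0,0,1],[0,0,0,0,0,1],[0,0,0,0,0,1]]]'
python3 -c "
from h import *
plan([608,-223,120],87)"
```

```text
clock: 13.9
eef_pos: [507.3, -66.7, 282.3]
tool_rot: [-3.093, -0.019, 3.002]
force: [-1.0, 0.9, 0.3]
width: 85.2
clock: 14.9
eef_pos: [490.0, -83.0, 264.1]
tool_rot: [-3.074, 0.039, 1.665]
force: [-0.2, 0.5, -0.1]
width: 85.4
at [490.  -83.  264.1] rpy [-176.1    2.2   95.4] F [-0.2  0.5 -0.1] w 85.4 t 14.9
shift [-4.83  3.81  4.75] turn [-0.62  0.42  1.38] rows 7.8
```

```bash
python3 -m crank '[[[-0.55,0.45,0.3,-0.3,0.2,0.7],[-0.5,0.5,0.3,-0.3,0.2,0.7],[-0.5,0.5,0.5,0,0,0],[-0.5,0.5,0.5,0,0,0],[-0.5,0.5,0.5,0,0,0],[-0.5,0.5,0.5,0,0,0],[-0.5,0.5,0.4,0,0,0],[-0.4,0.4,0.4,0,0,0],[0,0,0,0,0,0]]]'
python3 -c "
from h import *
plan([608,-223,100],87)"
```

```text
clock: 15.65
eef_pos: [594.1, -209.9, 145.4]
tool_rot: [-3.124, -0.001, 1.506]
force: [-0.9, -0.8, -1.2]
width: 85.3
at [ 594.1 -209.9  145.4] rpy [-1.79e+02 -1.00e-01  8.63e+01] F [-0.9 -0.8 -1.2] w 85.3 t 15.7
shift [-0.41  0.52  1.51] turn [-0.17 -0.01 -0.12] rows 1.6
```

```bash
python3 -m crank '[[[-0.2,0.26,0.5,-0.17,0,-0.1],[-0.2,0.26,0.5,0,0,0],[0,0,0.4,0,0,0],[0,0,0,0,0,0]]]'
python3 - <<'E'
from h import *
plan([608,-223,5],87)
p=shot('scene','s4.png');print(*[o for o in rods(p) if o[1][2]>-20],sep='\n')
a=cv2.imread('pics/s4.png')[160:280,290:450];cv2.imwrite('pics/s4c.png',cv2.resize(a,None,fx=4,fy=4,interpolation=2))
E
```

```text
clock: 15.98
eef_pos: [604.2, -221.3, 97.8]
tool_rot: [-3.134, -0.005, 1.515]
force: [-0.8, 0.5, -0.4]
width: 85.3
at [ 604.2 -221.3   97.8] rpy [-179.6   -0.3   86.8] F [-0.8  0.5 -0.4] w 85.3 t 16.0
shift [-0.06  0.15  3.09] turn [-0.07 -0.04 -0.03] rows 3.1
([0, 85, 22, 38, 103], array([2329., -213.,  141.]), array([2331., -212.,  133.]), 146.6, array([11., 26.]))
([397, 198, 12, 13, 68], array([ 524., -442.,   20.]), array([ 524., -445.,   20.]), 88.8, array([17., 77.]))
([347, 223, 15, 15, 90], array([ 607., -219.,   19.]), array([ 608., -223.,   19.]), 86.6, array([17., 78.]))
```

View pics/s4c.png

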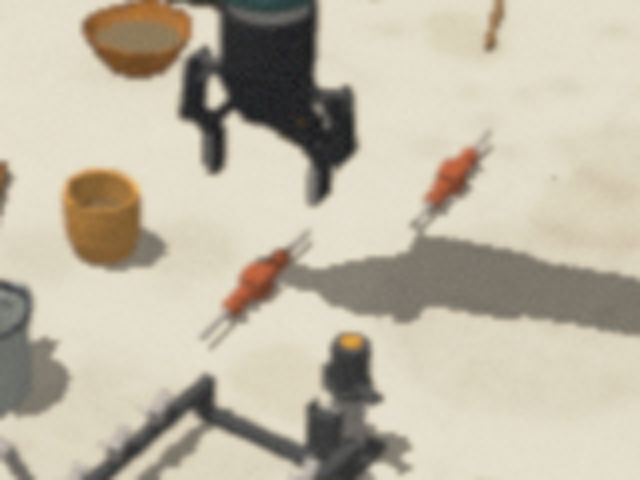

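The gripper is above rod A, jaws across it. I'm descending.

```bash
python3 -m crank '[[[-0.06,0.15,0.6,0,0,0],[0,0,0.6,0,0,0],[0,0,0.6,0,0,0],[0,0,0.4,0,0,0],[0,0,0,0,0,0]]]'
python3 -c "
from h import *
plan([608,-223,6],87)"
```

```text
clock: 16.45
eef_pos: [609.8, -219.3, 36.2]
tool_rot: [-3.141, -0.005, 1.518]
force: [-0.0, 1.6, -0.2]
width: 85.8
at [ 609.8 -219.3   36.2] rpy [-179.9   -0.3   87. ] F [-0.   1.6 -0.2] w 85.8 t 16.4
shift [-0.13 -0.05  1.01] turn [-0.01 -0.05  0.  ] rows 1.0
```

```bash
python3 -m crank '[[[-0.13,-0.05,0.5,0,0,0],[0,0,0.35,0,0,0],[0,0,0.1,0,0,0],[0,0,0,0,0,0]]]'
python3 -c "
from h import *
plan([608,-223,6],87)"
```

```text
clock: 16.78
eef_pos: [609.8, -221.5, 10.5]
tool_rot: [3.139, -0.005, 1.52]
force: [0.1, 0.0, -0.3]
width: 85.3
at [ 609.8 -221.5   10.5] rpy [179.8  -0.3  87.1] F [ 0.1  0.  -0.3] w 85.3 t 16.8
shift [-0.06 -0.06  0.15] turn [ 0.03 -0.04  0.02] rows 0.2
```

```bash
python3 -m crank '[[[-0.06,-0.05,0.14,0,0,0],[0,0,0,0,0,0],[0,0,0,0,0,0]]]'
python3 -m crank '[[[0,0,0,0,0,0],[0,0,0,0,0,0],[0,0,0,0,0,0],[0,0,0,0,0,0],[0,0,0,0,0,0],[0,0,0,0,0,0],[0,0,0,0,0,0],[0,0,0,0,0,0]]]' 1
python3 -m crank '[[[0,0,-0.3,0,0,0],[0,0,-0.6,0,0,0],[0,0,-0.9,0,0,0],[0,0,-0.9,0,0,0],[0,0,-0.9,0,0,0],[0,0,-0.5,0,0,0],[0,0,0,0,0,0]]]'
python3 - <<'E'
from h import *
plan([608,-223,6],87)
p=shot('scene','s5.png');print(*[o for o in rods(p) if o[1][2]>-20],sep='\n')
p=shot('top','t5.png');print(*[o for o in rods(p) if o[1][2]>-20],sep='\n')
E
```

```text
clock: 17.03
eef_pos: [609.7, -222.9, 8.2]
tool_rot: [3.136, -0.004, 1.521]
force: [-1.0, 0.3, 0.3]
width: 85.6
clock: 17.7
eef_pos: [611.1, -223.3, 10.2]
tool_rot: [3.132, -0.004, 1.52]
force: [-0.0, -0.3, -0.4]
width: 22.2
clock: 18.28
eef_pos: [607.4, -222.7, 138.1]
tool_rot: [3.14, -0.006, 1.521]
force: [-0.5, -0.9, -0.3]
width: 22.5
at [ 607.4 -222.7  138.1] rpy [179.9  -0.3  87.2] F [-0.5 -0.9 -0.3] w 22.5 t 18.3
shift [-0.03  0.01  4.4 ] turn [ 0.02 -0.05  0.03] rows 4.4
([0, 85, 22, 38, 105], array([2327., -212.,  145.]), array([2325., -212.,  137.]), 146.2, array([12., 27.]))
([397, 198, 12, 13, 68], array([ 524., -442.,   20.]), array([ 525., -445.,   20.]), 88.1, array([16., 75.]))
([404, 221, 17, 6, 61], array([ 606., -201.,  148.]), array([ 605., -200.,  147.]), 85.2, array([10., 38.]))
```

Rod A is held. I'm turning it to the rack's x axis, then carrying it to pair 2.

```bash
python3 -m crank '[[[0,0,-0.2,0,0,-1],[0,0,-0.2,0,0,-1],[0,0,-0.2,0,0,-1],[0,0,0,0,0,-1],[0,0,0,0,0,-1],[0,0,0,0,0,-1],[0,0,0,0,0,-1],[0,0,0,0,0,-1],[0,0,0,0,0,-1],[0,0,0,0,0,-1],[0,0,0,0,0,-1],[0,0,0,0,0,-1]]]'
python3 -c "
from h import *
print(rk(0,25));plan([*rk(0,25)[:2],150],172.3)"
```

```text
clock: 19.38
eef_pos: [591.2, -218.7, 130.5]
tool_rot: [3.136, -0.043, 2.842]
force: [-0.8, -0.5, -1.5]
width: 22.7
[533.23998356 104.77588565   0.        ]
at [ 591.2 -218.7  130.5] rpy [179.7  -2.4 162.8] F [-0.8 -0.5 -1.5] w 22.7 t 19.4
shift [ 5.06  9.73 -0.38] turn [ 0.09 -0.4  -1.58] rows 11.0
```

```bash
python3 -m crank '[[[0,0.3,-0.5,0,-0.3,-0.8],[0.1,0.6,-0.4,0,-0.1,-0.8],[0.4,0.85,0,0,0,0],[0.4,0.85,0,0,0,0],[0.4,0.85,0,0,0,0],[0.4,0.85,0,0,0,0],[0.4,0.85,0,0,0,0],[0.4,0.85,0,0,0,0],[0.4,0.8,0,0,0,0]]]'
python3 -c "
from h import *
plan([*rk(0,25)[:2],110],172.3)"
```

```text
clock: 20.13
eef_pos: [521.6, -6.8, 142.3]
tool_rot: [3.131, -0.027, 3.008]
force: [1.3, -0.1, -1.1]
width: 22.2
at [521.6  -6.8 142.3] rpy [179.4  -1.6 172.3] F [ 1.3 -0.1 -1.1] w 22.2 t 20.1
shift [0.08 3.72 1.12] turn [ 0.11 -0.26  0.  ] rows 3.9
```

```bash
python3 -m crank '[[[0,0.8,0.1,0,-0.25,0],[0,0.8,0.1,0,0,0],[0,0.8,0.1,0,0,0],[0,0.6,0.2,0,0,0],[0,0.2,0.3,0,0,0],[0,0,0,0,0,0]]]'
python3 - <<'E'
from h import *
plan([*rk(0,25)[:2],85],172.3)
for n in('scene','top'):
    p=shot(n,n+'6.png');print(*[o for o in rods(p) if o[1][2]>-20],sep='\n')
    c=proj(p,rk(0,25,60));print(c)
    a=cv2.imread(f'pics/{n}6.png');c=c.astype(int);cv2.imwrite(f'pics/{n}6c.png',cv2.resize(a[c[1]-55:c[1]+55,c[0]-65:c[0]+65],(390,330),interpolation=2))
cv2.imwrite('pics/c6.png',np.hstack([cv2.imread('pics/scene6c.png'),cv2.imread('pics/top6c.png')]))
E
```

```text
clock: 20.63
eef_pos: [523.8, 98.9, 110.3]
tool_rot: [3.129, -0.018, 3.019]
force: [0.2, 0.4, -0.6]
width: 22.6
at [523.8  98.9 110.3] rpy [179.3  -1.  173. ] F [ 0.2  0.4 -0.6] w 22.6 t 20.6
shift [-0.3   0.22  0.84] turn [ 0.11 -0.17  0.11] rows 0.9
([0, 85, 22, 38, 103], array([2328., -213.,  143.]), array([2328., -211.,  135.]), 147.9, array([12., 30.]))
([397, 198, 12, 13, 67], array([ 524., -441.,   20.]), array([ 525., -444.,   21.]), 88.8, array([16., 78.]))
([331, 267, 13, 12, 74], array([501., 104., 119.]), array([499., 101., 119.]), 162.7, array([15., 45.]))
[325.66834527 286.29621455]
([485, 257, 36, 8, 168], array([ 527., -449.,   22.]), array([ 526., -449.,   22.]), 89.2, array([14., 80.]))
[282.17578674 260.12421214]
```

View pics/c6.png

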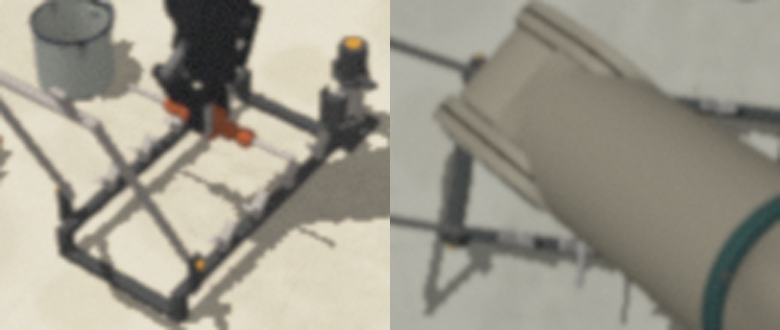

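Run:
```python
from h import *
p=shot('scene')
# rod axis through TCP (523.8,98.9), z=113.5, dir yaw -7
d=np.array([np.cos(np.radians(-7)),np.sin(np.radians(-7)),0])
for s in (-95,-90,-85,-60,-55,-48,-40,0,40,48,55,85,90,95): print(s,np.round(proj(p,np.array([523.8,98.9,113.5])+s*d),1))
a=cv2.cvtColor(p['color'],cv2.COLOR_RGB2BGR)
for y in (-75,-25,25,75):
  for x in(-65,65): 
    u=proj(p,rk(x,y,50));cv2.circle(a,tuple(int(round(16*v)) for v in u),16,(0,0,255),-1,shift=4)
cv2.imwrite('pics/s7.png',cv2.resize(a[225:345,260:400],None,fx=5,fy=5,interpolation=2))
```

```text
-95 [359.4 285. ]
-90 [357.7 284.2]
-85 [356.1 283.5]
-60 [348.1 279.8]
-55 [346.5 279.1]
-48 [344.3 278.1]
-40 [341.8 276.9]
0 [329.5 271.3]
40 [317.5 265.8]
48 [315.1 264.7]
55 [313.1 263.8]
85 [304.4 259.8]
90 [303.  259.1]
95 [301.6 258.5]
```

View pics/s7.png

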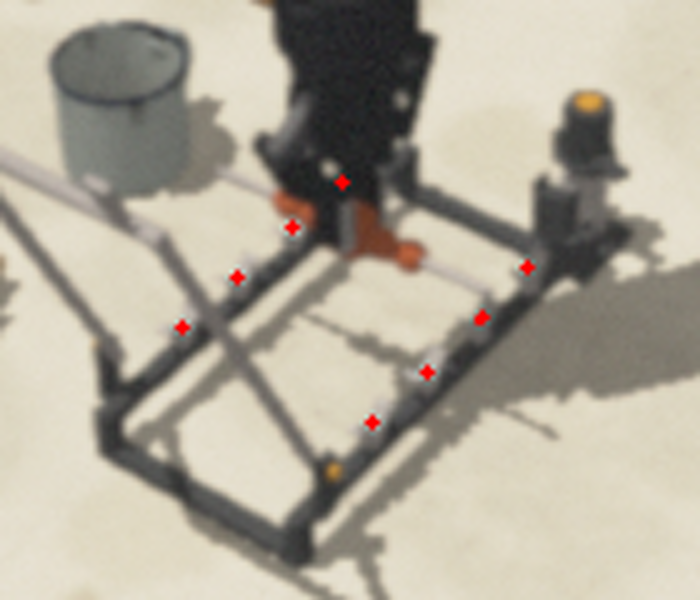

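The V-rest predictions (red) sit on the Vs, and the rod's bead ends match the TCP as centre to 1–2 mm. I'm correcting and lowering.

```bash
python3 -m crank '[[[-0.3,0.22,0.3,0.1,-0.17,0.1],[0,0,0.3,0,0,0],[0,0,0,0,0,0]]]'
python3 -c "
from h import *
plan([*rk(0,25)[:2],60],172.3)"
```

```text
clock: 21.03
eef_pos: [535.4, 95.7, 93.1]
tool_rot: [-3.138, 0.003, 2.997]
force: [-0.9, 0.2, -1.5]
width: 22.3
at [535.4  95.7  93.1] rpy [-179.8    0.2  171.7] F [-0.9  0.2 -1.5] w 22.3 t 21.0
shift [0.12 0.29 1.1 ] turn [-0.03  0.03 -0.1 ] rows 1.1
```

```bash
python3 -m crank '[[[0.12,0.29,0.2,0,0,-0.1],[0,0.04,0.2,0,0,0],[0,0.04,0.1,0,0,0],[0,0,0,0,0,0]]]'
python3 -c "
from h import *
plan([*rk(0,25)[:2],60],172.3)"
```

```text
clock: 21.37
eef_pos: [532.7, 104.6, 76.8]
tool_rot: [-3.137, 0.001, 3.004]
force: [-0.2, -0.5, -0.5]
width: 22.4
at [532.7 104.6  76.8] rpy [-1.797e+02  1.000e-01  1.721e+02] F [-0.2 -0.5 -0.5] w 22.4 t 21.4
shift [-0.02  0.01  0.56] turn [-0.05  0.01 -0.03] rows 0.6
```

```bash
python3 -m crank '[[[0,0.03,0.25,0,0,0],[0,0.03,0.25,0,0,0],[0,0.03,0.2,0,0,0],[0,0,0,0,0,0]]]'
python3 -c "
from h import *
plan([*rk(0,25)[:2],48],172.3)"
```

```text
clock: 21.7
eef_pos: [533.1, 106.9, 53.8]
tool_rot: [-3.137, 0.002, 3.004]
force: [0.2, -0.2, -1.3]
width: 22.8
at [533.1 106.9  53.8] rpy [-1.797e+02  1.000e-01  1.721e+02] F [ 0.2 -0.2 -1.3] w 22.8 t 21.7
shift [-0.01 -0.07  0.19] turn [-0.05  0.01 -0.03] rows 0.2
```

```bash
python3 -m crank '[[[0,-0.06,0.15,0,0,0],[0,0,0.08,0,0,0],[0,0,0,0,0,0]]]'
python3 -c "
from h import *
plan([*rk(0,25)[:2],47],172.3)"
```

```text
clock: 21.95
eef_pos: [533.4, 106.6, 48.1]
tool_rot: [-3.138, 0.003, 3.003]
force: [-0.3, -0.5, 2.2]
width: 22.5
at [533.4 106.6  48.1] rpy [-179.8    0.2  172.1] F [-0.3 -0.5  2.2] w 22.5 t 21.9
shift [-0.   -0.06  0.04] turn [-0.04  0.03 -0.04] rows 0.1
```

```bash
python3 -m crank '[[[0,0,0,0,0,0],[0,0,0,0,0,0],[0,0,0,0,0,0],[0,0,0,0,0,0],[0,0,0,0,0,0]]]' -0.3
python3 -m crank '[[[0,0,-0.3,0,0,0],[0,0,-0.6,0,0,0],[0,0,-0.8,0,0,0],[0,0,-0.9,0,0,0],[0,0,-0.9,0,0,0],[0,0,-0.5,0,0,0],[0,0,0,0,0,0]]]' -1
python3 - <<'E'
from h import *
plan([525,-447,150],89.3)
for n in('scene','top'):
    p=shot(n,n+'8.png');print(*[o for o in rods(p) if o[1][2]>-20],sep='\n')
E
```

```text
clock: 22.37
eef_pos: [533.9, 106.2, 48.1]
tool_rot: [-3.138, 0.004, 3.003]
force: [0.3, -0.0, -0.3]
width: 55.6
clock: 22.95
eef_pos: [531.7, 106.9, 174.5]
tool_rot: [-3.137, -0.001, 3.005]
force: [0.3, -0.8, -0.6]
width: 85.3
at [531.7 106.9 174.5] rpy [-179.7   -0.   172.2] F [ 0.3 -0.8 -0.6] w 85.3 t 22.9
shift [ -2.29 -18.32   0.91] turn [-0.04  0.03 13.81] rows 18.5
([0, 84, 22, 39, 109], array([2328., -213.,  143.]), array([2329., -212.,  137.]), 142.4, array([12., 27.]))
([397, 198, 12, 13, 69], array([ 524., -442.,   20.]), array([ 525., -443.,   19.]), 88.6, array([17., 78.]))
([311, 280, 28, 17, 176], array([535., 110.,  57.]), array([534., 109.,  56.]), 169.9, array([20., 83.]))
([485, 257, 36, 8, 166], array([ 527., -449.,   23.]), array([ 526., -450.,   22.]), 89.2, array([14., 80.]))
```

Rod A rests in pair 2. Now rod B.

```bash
python3 -m crank '[[[-0.1,-0.95,0,0,0,0],[-0.12,-0.95,0,0,0,0],[-0.12,-0.95,0,0,0,0],[-0.12,-0.95,0,0,0,0],[-0.12,-0.95,0,0,0,0],[-0.12,-0.95,0,0,0,0],[-0.12,-0.95,0,0,0,0],[-0.12,-0.95,0,0,0,0],[-0.12,-0.95,0,0,0,0],[-0.12,-0.95,0,0,0,0],[-0.12,-0.95,0,0,0,0],[-0.12,-0.95,0,0,0,0]]]'
python3 -m crank '[[[0,-0.5,0,0,0,1],[0,0,0,0,0,1],[0,0,0,0,0,1],[0,0,0,0,0,1],[0,0,0,0,0,1],[0,0,0,0,0,1],[0,0,0,0,0,1],[0,0,0,0,0,1],[0,0,0,0,0,1],[0,0,0,0,0,1],[0,0,0,0,0,1],[0,0,0,0,0,1]]]'
python3 -c "
from h import *
plan([525,-447,120],89.3)"
```

```text
clock: 24.05
eef_pos: [517.9, -244.3, 157.2]
tool_rot: [3.141, -0.031, 3.025]
force: [0.8, -0.2, -0.3]
width: 85.2
clock: 25.05
eef_pos: [498.8, -269.8, 135.1]
tool_rot: [-3.076, -0.023, 1.691]
force: [0.4, 0.5, -0.3]
width: 85.3
at [ 498.8 -269.8  135.1] rpy [-176.3   -1.3   96.9] F [ 0.4  0.5 -0.3] w 85.3 t 25.1
shift [-5.98  0.18  0.36] turn [-0.64 -0.17  1.27] rows 6.0
```

```bash
python3 -m crank '[[[-0.8,0,0,-0.3,-0.1,0.6],[-0.8,0.1,0,-0.3,0,0.6],[-0.8,0.1,0.1,0,0,0],[-0.8,0.1,0.1,0,0,0],[-0.8,0.1,0.1,0,0,0],[-0.8,0.1,0.1,0,0,0],[-0.5,0.1,0,0,0,0],[0,0,0,0,0,0]]]'
python3 - <<'E'
from h import *
p=shot('scene');print(*[o for o in rods(p) if o[1][2]>-20][1:],sep='\n')
plan([525,-447,50],89.3)
E
```

```text
clock: 25.72
eef_pos: [512.3, -428.5, 106.1]
tool_rot: [-3.118, -0.017, 1.562]
force: [0.3, 0.3, 0.4]
width: 85.1
([397, 198, 12, 13, 62], array([ 524., -439.,   20.]), array([ 525., -444.,   19.]), 89.2, array([17., 74.]))
([311, 280, 29, 17, 183], array([534., 111.,  58.]), array([534., 108.,  56.]), 170.4, array([19., 86.]))
at [ 511.6 -426.5  105.7] rpy [-178.5   -1.1   89.5] F [-0.9  0.3  0.4] w 85.4 t 25.8
shift [-0.72  0.5   1.83] turn [-0.25 -0.18  0.04] rows 2.0
```

```bash
python3 -m crank '[[[-0.4,0.25,0.4,-0.25,-0.18,0],[-0.3,0.25,0.4,0,0,0],[0,0,0.4,0,0,0],[0,0,0.3,0,0,0],[0,0,0,0,0,0]]]'
python3 -c "
from h import *
plan([525,-447,8],89.3)"
```

```text
clock: 26.18
eef_pos: [524.7, -438.5, 54.3]
tool_rot: [-3.136, -0.008, 1.568]
force: [-0.1, 0.5, -0.3]
width: 85.4
at [ 524.7 -438.5   54.3] rpy [-179.7   -0.5   89.9] F [-0.1  0.5 -0.3] w 85.4 t 26.2
shift [-0.3   0.02  1.54] turn [-0.05 -0.08  0.09] rows 1.6
```

```bash
python3 -m crank '[[[-0.3,0,0.4,0,-0.08,0],[0,0,0.4,0,0,0],[0,0,0.3,0,0,0],[0,0,0.15,0,0,0],[0,0,0,0,0,0]]]'
python3 -c "
from h import *
plan([525,-447,8],89.3)"
```

```text
clock: 26.6
eef_pos: [523.9, -444.3, 12.7]
tool_rot: [-3.134, -0.002, 1.572]
force: [0.3, 0.1, -0.8]
width: 85.4
at [ 523.9 -444.3   12.7] rpy [-1.796e+02 -1.000e-01  9.010e+01] F [ 0.3  0.1 -0.8] w 85.4 t 26.6
shift [-0.09  0.04  0.16] turn [-0.07 -0.01  0.13] rows 0.2
```

```bash
python3 -m crank '[[[-0.09,0.04,0.15,0,0,0.1],[0,0,0,0,0,0]]]'
python3 -m crank '[[[0,0,0,0,0,0],[0,0,0,0,0,0],[0,0,0,0,0,0],[0,0,0,0,0,0],[0,0,0,0,0,0],[0,0,0,0,0,0],[0,0,0,0,0,0],[0,0,0,0,0,0]]]' 1
python3 -m crank '[[[0,0,-0.3,0,0,0],[0,0,-0.6,0,0,0],[0,0,-0.9,0,0,0],[0,0,-0.9,0,0,0],[0,0,-0.9,0,0,0],[0,0,-0.7,0,0,0],[0,0,-0.5,0,0,0],[0,0,0,0,0,0]]]'
python3 - <<'E'
from h import *
plan([525,-447,120],172.3)
p=shot('scene');print(*[o for o in rods(p) if o[1][2]>-20][1:],sep='\n')
E
```

```text
clock: 26.77
eef_pos: [525.1, -447.0, 7.7]
tool_rot: [-3.134, -0.002, 1.56]
force: [-0.5, -0.1, 0.3]
width: 85.7
clock: 27.43
eef_pos: [526.9, -448.4, 10.3]
tool_rot: [-3.138, 0.001, 1.56]
force: [-0.2, -0.4, -1.2]
width: 22.2
clock: 28.1
eef_pos: [525.5, -446.6, 161.1]
tool_rot: [-3.133, -0.003, 1.561]
force: [0.4, -0.1, 0.3]
width: 22.6
at [ 525.5 -446.6  161.1] rpy [-179.5   -0.2   89.4] F [ 0.4 -0.1  0.3] w 22.6 t 28.1
shift [-0.02 -0.01  1.37] turn [ -0.05  -0.09 -13.81] rows 13.8
([311, 280, 29, 17, 183], array([533., 111.,  57.]), array([534., 109.,  56.]), 170.4, array([19., 85.]))
```

Rod B is held. I'm turning it and carrying it to pair 0.

```bash
python3 -m crank '[[[0,0,-0.2,0,0,-1],[0,0,-0.2,0,0,-1],[0,0,-0.2,0,0,-1],[0,0,0,0,0,-1],[0,0,0,0,0,-1],[0,0,0,0,0,-1],[0,0,0,0,0,-1],[0,0,0,0,0,-1],[0,0,0,0,0,-1],[0,0,0,0,0,-1],[0,0,0,0,0,-1],[0,0,0,0,0,-1]]]'
python3 -c "
from h import *
print(rk(0,-75));plan([*rk(0,-75)[:2],165],172.3)"
```

```text
clock: 29.15
eef_pos: [515.1, -440.2, 160.0]
tool_rot: [3.131, -0.039, 2.881]
force: [0.1, 0.1, -1.3]
width: 22.3
[519.88004931   5.67234305   0.        ]
at [ 515.1 -440.2  160. ] rpy [179.4  -2.2 165.1] F [ 0.1  0.1 -1.3] w 22.3 t 29.1
shift [ 3.68 14.4   0.12] turn [ 0.12 -0.37 -1.21] rows 14.9
```

```bash
python3 -m crank '[[[0,0.4,-0.2,0.1,-0.2,-0.6],[0.1,0.6,-0.1,0,-0.15,-0.6],[0.15,0.9,0,0,0,0],[0.15,0.9,0,0,0,0],[0.15,0.9,0,0,0,0],[0.15,0.9,0,0,0,0],[0.15,0.9,0,0,0,0],[0.15,0.9,0,0,0,0],[0.15,0.9,0,0,0,0],[0.15,0.9,0,0,0,0],[0.15,0.9,0,0,0,0],[0.15,0.9,0,0,0,0]]]'
python3 -c "
from h import *
plan([*rk(0,-75)[:2],150],172.3)"
```

```text
clock: 30.15
eef_pos: [493.8, -130.1, 151.6]
tool_rot: [3.13, -0.029, 3.003]
force: [0.3, -0.1, -0.9]
width: 22.0
at [ 493.8 -130.1  151.6] rpy [179.3  -1.7 172.1] F [ 0.3 -0.1 -0.9] w 22.0 t 30.1
shift [-0.24  4.6   0.1 ] turn [ 0.11 -0.28 -0.04] rows 4.6
```

```bash
python3 -m crank '[[[0,0.85,-0.1,0.1,-0.28,0],[-0.1,0.85,0,0,0,0],[-0.1,0.85,0,0,0,0],[-0.1,0.85,0,0,0,0],[0,0.8,0,0,0,0],[0,0.3,0.2,0,0,0],[0,0,0.1,0,0,0]]]'
python3 - <<'E'
from h import *
plan([*rk(0,-75)[:2],100],172.3)
p=shot('scene','s9.png');s=ctrl.read_state()
d=np.array([np.cos(s['tool_rot'][2]+np.pi),np.sin(s['tool_rot'][2]+np.pi),0]);a=cv2.cvtColor(p['color'],cv2.COLOR_RGB2BGR)
for k in(-90,-48,48,90):
    u=proj(p,s['eef_pos']+[0,0,3]+k*d);cv2.circle(a,tuple(int(round(16*v)) for v in u),12,(0,255,0),-1,shift=4)
u=u.astype(int);cv2.imwrite('pics/s9c.png',cv2.resize(a[u[1]-35:u[1]+85,u[0]-55:u[0]+85],None,fx=5,fy=5,interpolation=2))
E
```

```text
clock: 30.73
eef_pos: [514.2, 16.4, 139.5]
tool_rot: [3.135, -0.013, 3.014]
force: [0.7, -0.5, -0.8]
width: 22.4
at [514.2  16.4 139.5] rpy [179.6  -0.7 172.7] F [ 0.7 -0.5 -0.8] w 22.4 t 30.7
shift [-0.25 -0.34  1.31] turn [ 0.06 -0.12  0.06] rows 1.4
```

View pics/s9c.png

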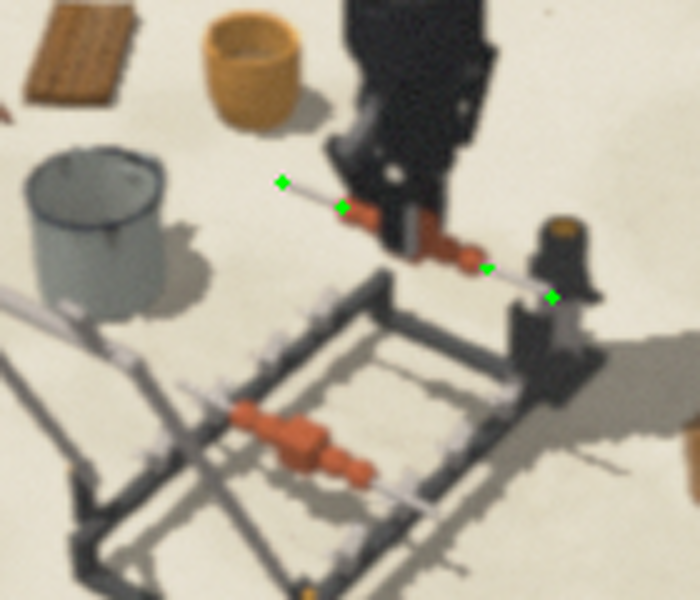

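Rod A lies in pair 2, and the green predictions for rod B's bead and rod ends match, so it is centred in the grip. I'm lowering it.

```bash
python3 -m crank '[[[-0.25,-0.34,0.3,0,-0.12,0],[0,0,0.4,0,0,0],[0,0,0.4,0,0,0],[0,0,0,0,0,0]]]'
python3 -c "
from h import *
plan([*rk(0,-75)[:2],70],172.3)"
```

```text
clock: 31.12
eef_pos: [517.1, 0.5, 101.6]
tool_rot: [3.139, -0.006, 3.01]
force: [0.7, -0.3, -1.2]
width: 22.6
at [5.171e+02 5.000e-01 1.016e+02] rpy [179.8  -0.4 172.4] F [ 0.7 -0.3 -1.2] w 22.6 t 31.1
shift [-0.08  0.18  1.05] turn [ 0.03 -0.06  0.02] rows 1.1
```

```bash
python3 -m crank '[[[-0.08,0.18,0.3,0,-0.06,0],[0,0.03,0.3,0,0,0],[0,0.02,0.25,0,0,0],[0,0,0,0,0,0]]]'
python3 -c "
from h import *
plan([*rk(0,-75)[:2],54],172.3)"
```

```text
clock: 31.45
eef_pos: [518.4, 5.1, 72.9]
tool_rot: [3.141, -0.004, 3.006]
force: [-0.0, -0.3, -1.4]
width: 22.3
at [518.4   5.1  72.9] rpy [179.9  -0.2 172.2] F [-0.  -0.3 -1.4] w 22.3 t 31.4
shift [-0.05  0.03  0.63] turn [ 0.01 -0.04 -0.01] rows 0.6
```

```bash
python3 -m crank '[[[-0.04,0.05,0.25,0,0,0],[0,0.02,0.25,0,0,0],[0,0,0.13,0,0,0],[0,0,0.1,0,0,0],[0,0,0,0,0,0]]]'
python3 -c "
from h import *
plan([*rk(0,-75)[:2],48],172.3)"
```

```text
clock: 31.87
eef_pos: [519.9, 6.8, 48.8]
tool_rot: [3.141, -0.005, 3.006]
force: [0.6, -0.1, -0.4]
width: 22.7
at [519.9   6.8  48.8] rpy [180.   -0.3 172.2] F [ 0.6 -0.1 -0.4] w 22.7 t 31.9
shift [-0.01 -0.04  0.03] turn [ 0.01 -0.04 -0.01] rows 0.0
```

```bash
python3 -m crank '[[[0,0,0.04,0,0,0],[0,0,0,0,0,0],[0,0,0,0,0,0],[0,0,0,0,0,0],[0,0,0,0,0,0],[0,0,0,0,0,0]]]' -0.3
python3 -m crank '[[[0,0,-0.3,0,0,0],[0,0,-0.6,0,0,0],[0,0,-0.8,0,0,0],[0,0,-0.9,0,0,0],[0,0,-0.9,0,0,0],[0,0,-0.9,0,0,0],[0,0,-0.9,0,0,0],[0,0,-0.9,0,0,0],[0,0,-0.5,0,0,0],[0,0,0,0,0,0]]]' -1
python3 - <<'E'
from h import *
p=shot('scene','s10.png');print(*[o for o in rods(p) if o[1][2]>-20][1:],sep='\n')
print(rk(0,-75),rk(0,25))
a=cv2.imread('pics/s10.png');cv2.imwrite('pics/s10c.png',cv2.resize(a[190:350,210:420],None,fx=3.7,fy=3.7,interpolation=2))
plan([574,287,330],172.3)
E
```

```text
clock: 32.37
eef_pos: [521.0, 7.0, 48.7]
tool_rot: [3.14, -0.002, 3.006]
force: [1.1, -0.1, -0.7]
width: 56.0
clock: 33.2
eef_pos: [519.2, 8.3, 264.4]
tool_rot: [3.14, -0.004, 3.01]
force: [0.6, 0.1, 0.4]
width: 85.5
([332, 262, 29, 16, 185], array([520.,   9.,  56.]), array([522., -13.,  41.]), 160.5, array([40., 92.]))
([311, 280, 29, 17, 181], array([533., 111.,  58.]), array([533., 110.,  56.]), 170.7, array([20., 84.]))
[519.88004931   5.67234305   0.        ] [533.23998356 104.77588565   0.        ]
at [518.8   8.2 263.2] rpy [179.9  -0.3 172.5] F [0.7 0.1 0.5] w 85.5 t 33.2
shift [-0.6   9.46 -2.22] turn [ 0.01 -0.05  0.03] rows 9.7
```

View pics/s10c.png

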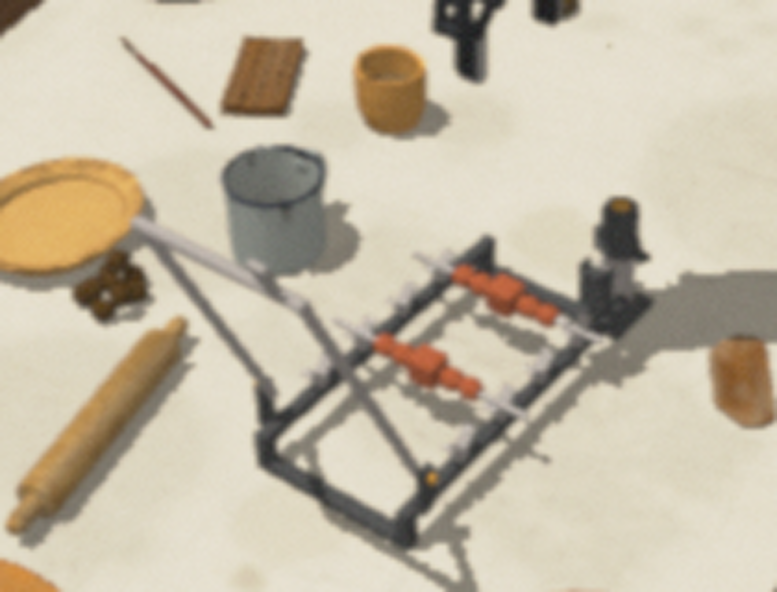

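Both rods lie parallel in their Vs (crop 505,293 and 430,362), and the frame is still open. I'm going back to the frame bar.

```bash
python3 -m crank '[[[0,0.3,-0.9,0,0,0],[0,0.5,-0.85,0,0,0],[0,0.7,-0.6,0,0,0],[-0.1,0.9,-0.1,0,0,0],[-0.1,0.9,0,0,0,0],[-0.1,0.9,0,0,0,0],[-0.1,0.9,0,0,0,0],[-0.1,0.9,0,0,0,0],[-0.1,0.9,0,0,0,0],[0,0.5,0,0,0,0],[0,0,0,0,0,0]]]'
python3 - <<'E'
from h import *
b=rk(15,225,282);print(b);plan([*b[:2],330],172.3)
p=shot('scene','s11.png')
for th in(1.9,1.95,2.0,2.05):
    print(th,[np.round(proj(p,rk(x,125-240*np.cos(th),64+240*np.sin(th))),1) for x in(-65,65)])
E
```

```text
clock: 34.17
eef_pos: [561.2, 228.5, 326.0]
tool_rot: [-3.131, -0.026, 3.005]
force: [-0.2, -0.7, 0.4]
width: 85.2
[574.82538346 300.97898072 282.        ]
at [561.2 228.5 326. ] rpy [-179.4   -1.5  172.2] F [-0.2 -0.7  0.4] w 85.2 t 34.2
shift [-0.12  2.45 -0.16] turn [-0.1  -0.25 -0.02] rows 2.5
1.9 [array([298.6, 264. ]), array([254.5, 242.9])]
1.95 [array([295.4, 268.2]), array([251.3, 246.8])]
2.0 [array([292.2, 272.6]), array([248.1, 250.8])]
2.05 [array([289.1, 277.2]), array([245.1, 255.1])]
```

```bash
python3 -m crank '[[[-0.1,0.7,-0.1,-0.1,-0.25,0],[0,0.7,-0.1,0,0,0],[0,0.6,0,0,0,0],[0,0.2,0,0,0,0],[0,0,0,0,0,0]]]'
python3 -c "
from h import *
b=rk(15,225,282);plan([*b[:2],268],172.3)"
```

```text
clock: 34.63
eef_pos: [573.5, 284.0, 326.0]
tool_rot: [-3.127, -0.005, 2.997]
force: [-0.3, -0.2, -0.9]
width: 85.3
at [573.5 284.  326. ] rpy [-179.2   -0.3  171.7] F [-0.3 -0.2 -0.9] w 85.3 t 34.6
shift [0.03 0.6  1.92] turn [-0.14 -0.04 -0.09] rows 2.0
```

```bash
python3 -m crank '[[[0,0.55,0,-0.14,0,-0.1],[0,0.05,0.2,0,0,0],[0,0.05,0.4,0,0,0],[0,0,0,0,0,0]]]'
python3 -c "
from h import *
b=rk(15,225,282);plan([*b[:2],268],172.3)"
```

```text
clock: 34.97
eef_pos: [577.3, 299.3, 305.1]
tool_rot: [-3.138, -0.005, 3.004]
force: [-0.3, -1.7, 0.0]
width: 85.5
at [577.3 299.3 305.1] rpy [-179.8   -0.3  172.1] F [-0.3 -1.7  0. ] w 85.5 t 35.0
shift [0.08 0.05 1.24] turn [-0.03 -0.04 -0.03] rows 1.2
```

```bash
python3 -m crank '[[[0.08,0.05,0.4,0,0,0],[0,0,0.4,0,0,0],[0,0,0.3,0,0,0],[0,0,0.1,0,0,0],[0,0,0,0,0,0]]]'
python3 -c "
from h import *
b=rk(15,225,282);plan([*b[:2],268],172.3)"
python3 -m crank '[[[0,0,0,0,0,0],[0,0,0,0,0,0],[0,0,0,0,0,0],[0,0,0,0,0,0],[0,0,0,0,0,0],[0,0,0,0,0,0],[0,0,0,0,0,0],[0,0,0,0,0,0],[0,0,0,0,0,0]]]' 1
python3 -c "
from h import *
arc(-0.07,9)"
```

```text
clock: 35.38
eef_pos: [575.3, 296.7, 264.5]
tool_rot: [-3.134, -0.006, 3.001]
force: [-0.9, 0.3, -0.2]
width: 85.1
at [575.3 296.7 264.5] rpy [-179.6   -0.4  171.9] F [-0.9  0.3 -0.2] w 85.1 t 35.4
shift [ 0.04  0.14 -0.12] turn [-0.07 -0.06 -0.06] rows 0.2
clock: 36.13
eef_pos: [576.5, 297.3, 266.5]
tool_rot: [-3.136, -0.003, 3.0]
force: [-0.4, 0.4, -0.6]
width: 8.3
theta 1.994 r 235.2 F [-0.4  0.4 -0.6] w 8.3 t 36.1
[[0.07, -0.45, -0.36], [-0.0, -0.53, -0.17], [-0.0, -0.54, -0.13], [-0.0, -0.55, -0.1], [-0.0, -0.56, -0.06], [-0.0, -0.56, -0.02], [-0.0, -0.56, 0.02], [-0.0, -0.56, 0.06], [-0.0, -0.55, 0.1]]
turn [-0.05 -0.03 -0.07]
```

Bar gripped at about 2.0 rad. I'm swinging it shut with the offset corrected.

```bash
sed -i "s/\[2\]+12$/[2]+17/; s/,52+240/,47+240/" h.py; grep -n "+17\|47+240" h.py
python3 -m crank '[[[0,-0.5,-0.22,0,0,0],[0,-0.53,-0.18,0,0,0],[0,-0.54,-0.14,0,0,0],[0,-0.55,-0.1,0,0,0],[0,-0.56,-0.06,0,0,0],[0,-0.56,-0.02,0,0,0]]]'
python3 -c "
from h import *
arc(-0.07,9)"
```

```text
54:    y=-sn*q[0]+c*q[1];z=s['eef_pos'][2]+17
60:        a+=d;t=np.array([*rk(15,125-240*np.cos(a))[:2],47+240*np.sin(a)])
clock: 36.63
eef_pos: [563.5, 204.9, 287.7]
tool_rot: [3.137, -0.002, 3.006]
force: [0.7, 1.2, -3.8]
width: 7.6
theta 1.584 r 240.7 F [ 0.7  1.2 -3.8] w 7.6 t 36.6
[[0.05, -0.56, 0.03], [-0.0, -0.56, 0.05], [-0.0, -0.55, 0.09], [-0.0, -0.55, 0.13], [-0.0, -0.54, 0.16], [-0.0, -0.52, 0.2], [-0.0, -0.51, 0.24], [-0.0, -0.49, 0.27], [-0.0, -0.47, 0.31]]
turn [ 0.05 -0.02 -0.01]
```

```bash
python3 -m crank '[[[0,-0.56,0.03,0,0,0],[0,-0.56,0.05,0,0,0],[0,-0.55,0.09,0,0,0],[0,-0.55,0.13,0,0,0],[0,-0.54,0.16,0,0,0],[0,-0.52,0.2,0,0,0]]]'
python3 -c "
from h import *
arc(-0.07,9)"
```

```text
clock: 37.13
eef_pos: [549.9, 109.3, 269.6]
tool_rot: [3.124, 0.002, 3.007]
force: [0.9, 1.9, 2.0]
width: 7.6
theta 1.174 r 241.4 F [0.9 1.9 2. ] w 7.6 t 37.1
[[0.03, -0.5, 0.27], [0.0, -0.5, 0.26], [0.0, -0.48, 0.29], [0.0, -0.45, 0.33], [0.0, -0.43, 0.36], [0.0, -0.4, 0.39], [0.0, -0.38, 0.41], [0.0, -0.35, 0.44], [0.0, -0.31, 0.46]]
turn [ 0.16  0.02 -0.  ]
```

```bash
python3 -m crank '[[[0,-0.5,0.27,0.1,0,0],[0,-0.5,0.26,0,0,0],[0,-0.48,0.29,0,0,0],[0,-0.45,0.33,0,0,0],[0,-0.43,0.36,0,0,0],[0,-0.4,0.39,0,0,0]]]'
python3 -c "
from h import *
arc(-0.07,9)"
```

```text
clock: 37.63
eef_pos: [538.3, 26.7, 211.9]
tool_rot: [3.13, 0.005, 3.006]
force: [0.2, 3.2, -2.4]
width: 7.5
theta 0.751 r 241.7 F [ 0.2  3.2 -2.4] w 7.5 t 37.6
[[0.02, -0.33, 0.46], [0.0, -0.34, 0.44], [0.0, -0.31, 0.47], [0.0, -0.28, 0.49], [0.0, -0.24, 0.5], [0.0, -0.21, 0.52], [0.0, -0.17, 0.53], [0.0, -0.13, 0.54], [0.0, -0.09, 0.55]]
turn [ 0.11  0.05 -0.01]
```

```bash
python3 -m crank '[[[0,-0.33,0.45,0.1,0,0],[0,-0.33,0.44,0,0,0],[0,-0.3,0.46,0,0,0],[0,-0.27,0.48,0,0,0],[0,-0.23,0.49,0,0,0]]]'
python3 -c "
from h import *
arc(-0.05,9)"
```

```text
clock: 38.05
eef_pos: [531.9, -18.3, 139.8]
tool_rot: [3.138, 0.005, 3.003]
force: [0.2, 2.2, -0.5]
width: 7.2
theta 0.396 r 240.7 F [ 0.2  2.2 -0.5] w 7.2 t 38.0
[[0.01, -0.12, 0.38], [0.0, -0.13, 0.38], [0.0, -0.11, 0.39], [0.0, -0.09, 0.39], [0.0, -0.07, 0.39], [0.0, -0.05, 0.4], [0.0, -0.03, 0.4], [0.0, -0.01, 0.4], [0.0, 0.01, 0.4]]
turn [ 0.03  0.05 -0.04]
```

```bash
python3 -m crank '[[[0,-0.12,0.38,0,0,0],[0,-0.12,0.38,0,0,0],[0,-0.1,0.38,0,0,0],[0,-0.08,0.38,0,0,0],[0,-0.06,0.3,0,0,0],[0,-0.03,0.2,0,0,0]]]'
python3 -c "
from h import *
arc(-0.03,4)"
```

```text
clock: 38.55
eef_pos: [529.9, -33.4, 73.5]
tool_rot: [3.135, 0.005, 3.003]
force: [-1.4, 0.3, 1.1]
width: 7.6
theta 0.111 r 238.8 F [-1.4  0.3  1.1] w 7.6 t 38.5
[[0.01, -0.06, 0.23], [0.0, -0.02, 0.24], [0.0, -0.01, 0.24], [0.0, -0.0, 0.24]]
turn [ 0.06  0.05 -0.04]
```

```bash
python3 -m crank '[[[0,-0.04,0.25,0,0,0],[0,-0.01,0.25,0,0,0],[0,0,0.2,0,0,0],[0,0,0.15,0,0,0],[0,0,0,0,0,0]]]'
python3 -c "
from h import *
arc(-0.03,4)"
```

```text
clock: 38.97
eef_pos: [532.2, -34.9, 50.7]
tool_rot: [3.14, 0.011, 3.004]
force: [-2.1, 2.7, -3.6]
width: 7.5
theta 0.016 r 238.6 F [-2.1  2.7 -3.6] w 7.5 t 39.0
[[0.09, -0.05, 0.24], [0.0, 0.01, 0.24], [0.0, 0.01, 0.24], [0.0, 0.02, 0.24]]
turn [ 0.01  0.11 -0.03]
```

```bash
python3 -m crank '[[[0,0,0.12,0,0,0],[0,0,0.1,0,0,0],[0,0,0,0,0,0]]]'
python3 -c "
from h import *
arc(-0.03,1)"
```

```text
clock: 39.22
eef_pos: [532.2, -35.0, 50.6]
tool_rot: [-3.135, 0.015, 3.004]
force: [-1.4, 1.4, -1.8]
width: 7.6
theta 0.015 r 238.7 F [-1.4  1.4 -1.8] w 7.6 t 39.2
[[0.09, -0.04, 0.24]]
turn [-0.06  0.14 -0.03]
```

```bash
python3 -m crank '[[[0,0,0,0,0,0],[0,0,0,0,0,0],[0,0,0,0,0,0],[0,0,0,0,0,0],[0,0,0,0,0,0]]]' -0.1
python3 -m crank '[[[0,0,-0.3,0,0,0],[0,0,-0.6,0,0,0],[0,0,-0.8,0,0,0],[0,0,-0.9,0,0,0],[0,0,-0.9,0,0,0],[0,0,-0.5,0,0,0],[0,0,0,0,0,0]]]' -1
python3 - <<'E'
from h import *
p=shot('scene','s12.png');print(*[o for o in rods(p) if o[1][2]>-20][1:],sep='\n')
W=cloud(p).reshape(-1,3);W=W[p['depth'].ravel()>0];d=W[:,:2]-Q[:2];c,s=np.cos(Q[2]),np.sin(Q[2])
L=np.c_[c*d[:,0]+s*d[:,1],-s*d[:,0]+c*d[:,1]]
m=(np.abs(L[:,0])<40)&(np.abs(L[:,1]+113)<8)&(W[:,2]<100)&(W[:,2]>30);print('bar top z',np.percentile(W[m,2],[50,90]),m.sum())
a=cv2.imread('pics/s12.png')
for x in(-65,0,65):
    u=proj(p,rk(x,-115,69));print(np.round(u,1))
cv2.imwrite('pics/s12c.png',cv2.resize(a[220:345,270:420],None,fx=5,fy=4.8,interpolation=2))
plan([*rk(-45,-165)[:2],140],115.7);print(ctrl.read_state()['qpos'])
E
```

```text
clock: 39.63
eef_pos: [532.2, -41.7, 51.1]
tool_rot: [-3.123, 0.016, 3.003]
force: [0.3, -0.8, -0.7]
width: 47.2
clock: 40.22
eef_pos: [530.4, -36.9, 175.2]
tool_rot: [-3.128, 0.012, 3.005]
force: [-0.0, -0.0, -0.2]
width: 85.3
([332, 261, 29, 16, 189], array([521.,   8.,  55.]), array([522., -14.,  37.]), 160.2, array([48., 91.]))
([311, 280, 29, 17, 183], array([534., 111.,  58.]), array([534., 108.,  57.]), 170.2, array([20., 84.]))
bar top z [67.73008372 71.12994849] 80
[373.3 265.9]
[354.4 257.5]
[336.2 249.6]
at [530.  -37.1 174.1] rpy [-179.2    0.6  172.2] F [ 0.9 -0.2 -0.5] w 85.5 t 40.3
shift [ 2.03 -1.62  1.14] turn [-0.07  0.16  9.41] rows 9.4
[ 0.50410772  0.63604934 -0.7646534   1.90405238  0.60874589  0.83978061
  0.84849409]
```

View pics/s12c.png

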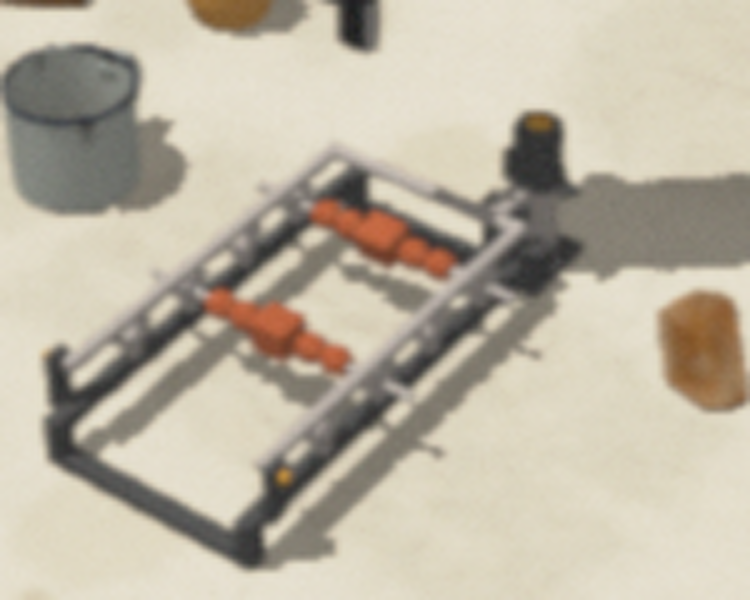

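The frame is shut: the bar top is at ~68–69 mm and both rods are under it. Back to the collar.

```bash
python3 -m crank '[[[0.5,-0.4,0,0,0,0.9],[0.5,-0.4,0,0,0,0.9],[0,0,0,0,0,0.9],[0,0,0,0,0,0.9],[0,0,0,0,0,0.9],[0,0,0,0,0,0.9],[0,0,0,0,0,0.9],[0,0,0,0,0,0.9],[0,0,0,0,0,0.9],[0,0,0,0,0,0.9]]]'
python3 -c "
from h import *
plan([463.5,-77.3,140],115.7)"
```

```text
clock: 41.1
eef_pos: [488.5, -55.6, 164.1]
tool_rot: [-3.132, 0.005, 2.02]
force: [0.2, 0.7, 0.0]
width: 85.6
at [488.5 -55.6 164.1] rpy [-179.4    0.3  115.7] F [0.2 0.7 0. ] w 85.6 t 41.1
shift [-0.29 -1.06  0.82] turn [-0.09  0.05  0.  ] rows 1.4
```

```bash
python3 -m crank '[[[-0.15,-0.5,0.3,-0.09,0,0],[-0.14,-0.5,0.3,0,0,0],[0,0,0.2,0,0,0],[0,0,0,0,0,0]]]'
python3 -c "
from h import *
plan([463.5,-77.3,110],115.7)"
```

```text
clock: 41.43
eef_pos: [463.5, -75.4, 136.2]
tool_rot: [-3.139, 0.002, 2.018]
force: [0.4, 1.1, -0.1]
width: 85.0
at [463.5 -75.4 136.2] rpy [-1.798e+02  1.000e-01  1.156e+02] F [ 0.4  1.1 -0.1] w 85.0 t 41.4
shift [-0.05 -0.03  0.87] turn [-0.03  0.02 -0.02] rows 0.9
```

```bash
python3 -m crank '[[[-0.05,-0.03,0.4,0,0,0],[0,0,0.4,0,0,0],[0,0,0.4,0,0,0],[0,0,0.3,0,0,0],[0,0,0,0,0,0]]]'
python3 -c "
from h import *
plan([463.5,-77.3,81.5],115.7)"
```

```text
clock: 41.85
eef_pos: [466.6, -74.2, 88.1]
tool_rot: [3.142, 0.0, 2.02]
force: [0.1, 0.1, -0.1]
width: 85.2
at [466.6 -74.2  88.1] rpy [180.    0.  115.8] F [ 0.1  0.1 -0.1] w 85.2 t 41.9
shift [-0.05 -0.14  0.22] turn [0.   0.   0.01] rows 0.3
```

```bash
python3 -m crank '[[[-0.05,-0.14,0.2,0,0,0],[0,0,0,0,0,0]]]'
python3 -m crank '[[[0,0,0,0,0,0],[0,0,0,0,0,0],[0,0,0,0,0,0],[0,0,0,0,0,0],[0,0,0,0,0,0],[0,0,0,0,0,0],[0,0,0,0,0,0],[0,0,0,0,0,0],[0,0,0,0,0,0]]]' 1
python3 -c "
from h import *
plan([463.5,-77.3,96],46.5)"
```

```text
clock: 42.02
eef_pos: [464.0, -76.6, 81.4]
tool_rot: [3.141, -0.0, 2.022]
force: [-0.9, -0.6, 0.6]
width: 85.5
clock: 42.77
eef_pos: [464.3, -77.1, 83.3]
tool_rot: [3.14, 0.001, 2.021]
force: [-0.4, -0.3, -1.6]
width: 25.9
at [464.3 -77.1  83.3] rpy [1.799e+02 1.000e-01 1.158e+02] F [-0.4 -0.3 -1.6] w 25.9 t 42.8
shift [ 0.01 -0.03 -0.42] turn [ 0.02  0.   11.55] rows 11.6
```

```bash
python3 -m crank '[[[0,0,-0.2,0,0,0],[0,0,-0.2,0,0,0],[0,0,-0.08,0,0,0],[0,0,0,0,0,0]]]'
python3 -c "
from h import *
plan([463.5,-77.3,97.5],46.5)"
```

```text
clock: 43.1
eef_pos: [464.2, -77.1, 97.8]
tool_rot: [3.14, -0.0, 2.021]
force: [0.3, -0.1, -10.0]
width: 25.8
at [464.2 -77.1  97.8] rpy [179.9  -0.  115.8] F [  0.3  -0.1 -10. ] w 25.8 t 43.1
shift [ 0.   -0.03  0.01] turn [ 1.000e-02 -1.000e-02  1.155e+01] rows 11.6
```

```bash
python3 -m crank '[[[0,0,0,0,0,0.9],[0,0,0,0,0,0.9],[0,0,0,0,0,0.9],[0,0,0,0,0,0.9],[0,0,0,0,0,0.9],[0,0,0,0,0,0.9]]]'
python3 -c "
from h import *
plan([463.5,-77.3,97.5],46);print(ctrl.read_state()['torque'])"
```

```text
clock: 43.6
eef_pos: [463.3, -77.4, 96.8]
tool_rot: [-3.141, -0.003, 1.43]
force: [1.3, -0.0, -9.6]
width: 25.7
at [463.3 -77.4  96.8] rpy [-180.    -0.2   82. ] F [ 1.3 -0.  -9.6] w 25.7 t 43.6
shift [ 0.    0.01 -0.02] turn [-0.01 -0.02  5.99] rows 6.0
[-0.17457518 -0.41341307 -0.04881781]
```

```bash
python3 -m crank '[[[0,0,-0.02,0,0,0.9],[0,0,0,0,0,0.9],[0,0,0,0,0,0.9],[0,0,0,0,0,0.9],[0,0,0,0,0,0.9],[0,0,0,0,0,0.8],[0,0,0,0,0,0.6],[0,0,0,0,0,0]]]'
python3 -c "
from h import *
plan([463.5,-77.3,83],45.5);print(ctrl.read_state()['torque'])"
```

```text
clock: 44.27
eef_pos: [462.1, -77.1, 95.8]
tool_rot: [-3.137, -0.001, 0.779]
force: [1.1, -0.7, -8.6]
width: 25.9
at [462.1 -77.1  95.8] rpy [-1.797e+02 -1.000e-01  4.460e+01] F [ 1.1 -0.7 -8.6] w 25.9 t 44.3
shift [0.03 0.04 0.43] turn [-0.04 -0.01 -0.15] rows 0.4
[-0.37824725 -0.47791193  0.00663334]
```

Turned 71°, which reaches the end stop. I'll lower it, let go and check.

```bash
python3 -m crank '[[[0,0,0.2,0,0,0],[0,0,0.2,0,0,0],[0,0,0.06,0,0,0],[0,0,0,0,0,0]]]'
python3 -c "
from h import *
plan([463.5,-77.3,83],45.5)"
python3 -m crank '[[[0,0,0,0,0,0],[0,0,0,0,0,0],[0,0,0,0,0,0],[0,0,0,0,0,0],[0,0,0,0,0,0]]]' -1
python3 -m crank '[[[0,0,-0.6,0,0,0],[0,0,-0.9,0,0,0],[0,0,-0.9,0,0,0],[0,0,-0.9,0,0,0],[-0.6,0.3,-0.9,0,0,0],[-0.8,0.4,0,0,0,0],[-0.8,0.4,0,0,0,0],[-0.8,0.4,0,0,0,0],[-0.8,0.4,0,0,0,0],[-0.8,0.4,0,0,0,0],[-0.8,0.4,0,0,0,0],[0,0,0,0,0,0]]]'
python3 - <<'E'
from h import *
for n in('scene','top'):
    p=shot(n,n+'13.png');print(*[o for o in rods(p) if o[1][2]>-20],sep='\n')
    W=cloud(p).reshape(-1,3);W=W[p['depth'].ravel()>0]
    m=(np.hypot(W[:,0]-463.3,W[:,1]+77.3)<14)&(W[:,2]>85)&(W[:,2]<140);print('collar top',np.percentile(W[m,2],[50,90]),m.sum())
a=cv2.imread('pics/scene13.png')[225:345,270:420];b=cv2.imread('pics/top13.png')[230:310,240:390]
cv2.imwrite('pics/c13.png',np.hstack([cv2.resize(a,(400,320),interpolation=2),cv2.resize(b,(400,320),interpolation=2)]))
E
```

```text
clock: 44.6
eef_pos: [462.3, -77.0, 83.3]
tool_rot: [-3.138, -0.002, 0.785]
force: [-1.0, -1.0, -3.0]
width: 25.9
at [462.3 -77.   83.3] rpy [-1.798e+02 -1.000e-01  4.500e+01] F [-1. -1. -3.] w 25.9 t 44.6
shift [0.02 0.03 0.01] turn [-0.04 -0.01 -0.09] rows 0.1
clock: 45.02
eef_pos: [463.1, -76.4, 83.8]
tool_rot: [-3.138, -0.004, 0.788]
force: [-0.5, 0.7, 0.5]
width: 84.2
clock: 46.02
eef_pos: [407.0, -254.3, 215.3]
tool_rot: [-3.141, -0.005, 0.799]
force: [-0.2, -0.6, -0.1]
width: 85.7
([0, 85, 22, 38, 101], array([2328., -212.,  146.]), array([2332., -212.,  136.]), 147.6, array([12., 27.]))
([332, 261, 29, 16, 192], array([521.,   7.,  54.]), array([524., -14.,  37.]), 157.3, array([51., 94.]))
([311, 280, 29, 17, 185], array([534., 111.,  58.]), array([534., 109.,  56.]), 171.4, array([19., 84.]))
collar top [104.81396377 107.52090425] 48
([279, 243, 9, 36, 170], array([533., 103.,  60.]), array([533., 102.,  60.]), 171.9, array([14., 82.]))
([319, 247, 9, 36, 173], array([519.,   4.,  60.]), array([521.,   4.,  59.]), 172.5, array([15., 80.]))
collar top [105.54920336 108.27182463] 110
```

View pics/c13.png

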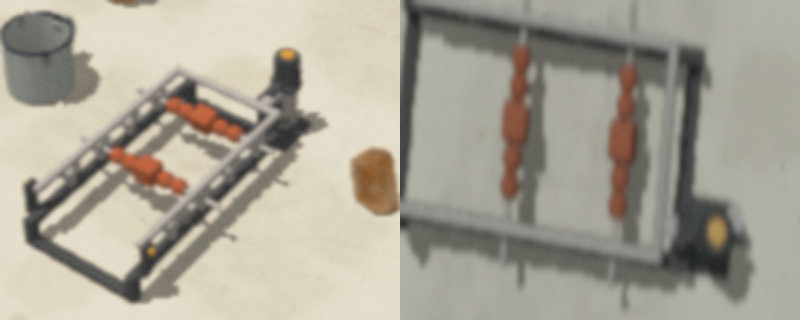

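Rods seated, frame shut and the collar top at ~105 mm (home). As a last check I compare the collar area with the locked start picture and count the rods.

Run:
```python
import cv2,numpy as np
f=lambda n,r:cv2.imread(f'pics/{n}.png')[r].astype(int)
for a,b,r in(('top0','top13',np.s_[275:305,335:375]),('scene0','scene13',np.s_[235:275,360:400]),('scene0','scene8',np.s_[235:275,360:400])):
    d=np.abs(f(a,r)-f(b,r)).max(2);print(a,b,d.mean(),(d>25).sum())
```

```text
top0 top13 3.7375 0
scene0 scene13 3.215 3
scene0 scene8 12.3375 187
```

The collar area matches the locked start picture, while the released view differs clearly (187 pixels). I'm handing in.

```bash
python3 -c "
from cell import ctrl
print(ctrl.finish_job())"
```

```text
the job is handed in; nothing more can be done
None
```

The rack is loaded and locked: both bead rods lie in their own pairs of V-rests (pairs 0 and 2), the frame is shut over them, and the collar is turned back to locked. Only two rods were on the table. I handed the job in at about 46 s; it reports no verdict.

**Steps taken:** I lifted and turned the collar to release it, then swung the frame open to about 2.0 rad. After laying both rods in, I swung the frame shut, then lifted the collar and turned it back.

**Last checks:**
- **Rods:** the top camera put both rod middles within about 3 mm of where they should lie, and their angles within 0.5 degrees of the rack's x axis. The scene camera was a few mm off along the rack, as it was throughout. It also measured rod B's angle about 15 degrees off, which I put down to the frame bar partly hiding it; the top view did not show this.
- **Frame:** the cross-bar top was at about 68 mm just after shutting, where 69 mm means fully shut. I did not measure it again after locking, but it still looked shut in the final picture.
- **Collar:** its top is at about 105 mm, so it is home. The area around it matches the locked starting picture almost exactly, while the released view differed clearly.
- **Bystanders:** the mug showed no movement in the pictures. The cup and tin were not measured, but the arm did not go near them.

No check failed.

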